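# Cookies to the cooling rack, turner back on its rail

## Task

The cookies on the cookie sheet are fresh from the oven: lift each of them with the turner (not your fingers, they are hot) and lay it right side up and flat on the wire cooling rack, side by side. Then put the turner away: hook it over the free right-hand part of the utensil rail and slide it along the rail under the spice shelf to the rail's left end, and leave it hanging there at rest. Leave the mug, the soap bottle and the pepper mill where they stand.

Things in the scene. Friction and masses are not known exactly. Their poses are not given: they have to be found in the camera images.
- turner: turner (kitchen spatula), 170 g. Origin: middle of the blade's rear edge, on the underside; x along the blade to its front edge, y to its left, z up. From the rear edge a neck and then a black handle rise in a straight line backwards (-x, +z) at 35 degrees to the blade and end in a hook. It starts standing on its flat blade, blade roughly towards the robot, raised handle away from it
- turner_tip (a point): middle of the blade's front edge, on the underside (95 mm ahead of the turner's origin). The blade is flat steel, 95 mm long, 76 mm wide, 1.5 mm thick, no rims (friction about 0.6, as of all things here)
- turner_grip (a point): on the handle's centre line, 110 mm along it from the blade's rear edge (turner frame: x -90, z +63 mm). Along that line the neck (20 mm wide) reaches to 50 mm, the handle, 18 mm wide (y) and 16 mm thick with flat sides, from 50 to 180 mm. The turner's balance point is low, near the blade's rear edge
- turner_hook (a point): point inside the hook where the rail's centre line lies when the turner hangs (turner frame: x -164, z +97 mm). The hook is a flat steel strip, 18 mm wide (y), 4 mm thick, bent over in a V to the handle's underside; it opens back towards the blade, 26 mm wide and 30 mm deep inside; its top is 16 mm beyond this point along the handle, its free end 20 mm back from it towards the blade
- cookie1: round chocolate-chip cookie, 81 mm across, 14 mm thick, about 45 g. Its lower edge is rounded: the flat underside is 62 mm across, full width at 4.5 mm height. Origin: centre of its underside, z up. Starts on the cookie sheet, one of up to four in two rows of two; may be absent
- cookie2: round chocolate-chip cookie, 81 mm across, 14 mm thick, about 45 g. Its lower edge is rounded: the flat underside is 62 mm across, full width at 4.5 mm height. Origin: centre of its underside, z up. Starts on the cookie sheet, one of up to four in two rows of two; may be absent
- cookie3: round chocolate-chip cookie, 81 mm across, 14 mm thick, about 45 g. Its lower edge is rounded: the flat underside is 62 mm across, full width at 4.5 mm height. Origin: centre of its underside, z up. Starts on the cookie sheet, one of up to four in two rows of two; may be absent
- cookie4: round chocolate-chip cookie, 81 mm across, 14 mm thick, about 45 g. Its lower edge is rounded: the flat underside is 62 mm across, full width at 4.5 mm height. Origin: centre of its underside, z up. Starts on the cookie sheet, one of up to four in two rows of two; may be absent
- tray: bare aluminium cookie sheet, 230 (x) by 280 (y) mm, fixed. Origin: centre of its underside; upper face at 3 mm. Lips 4 mm thick, 13 mm high, along its left (+y) edge and both x edges; the right (-y) edge is open and flat: a turner can slide in along +y and push a cookie up against the left lip (inner face at y 136 mm)
- rack: steel wire cooling rack, 250 (x) by 310 (y) mm, its flat top at 22 mm, fixed on the counter. Origin: centre of its foot on the counter; no rim
- rail: fixed utensil stand: a steel rail, 12 mm thick, 300 mm long, along this body's y axis, its centre line 325 mm above the counter (x 0, y -150 to 150 mm). At each end an arm goes back (+x) 75 mm to a post with a foot, 110 by 50 mm. A spice shelf covers its left part. Below and in front (-x) of the rail it is open. Origin: on the counter below the rail's middle, x away from the robot
- rail_free (a point): on the rail's centre line, in the middle of its free right-hand part (body y -90 mm). The rail is free from above at y -144 to -30 mm; the shelf spans y -30 to 170, x -5 to 97 mm, its underside 30 mm above the rail's centre line, 12 mm thick with jars on it: nothing can be hooked over the rail there, but a hook that is on the rail slides along under it
- rail_end (a point): on the rail's centre line at its left end, where the left arm stops the hook (turner_hook can come to 15 mm from this point)
- mug: white mug, 80 mm across, 90 mm high, loose, to be left alone. Origin: centre of its underside
- soap: soap bottle, 60 mm across, 160 mm high, loose, to be left alone. Origin: centre of its underside
- mill: dark wooden pepper mill, 56 mm across, 155 mm high, loose, to be left alone. Origin: centre of its underside

How it is judged:
By the outcome, as a careful person would: the job done as asked, in the order asked, and still so for the second after the job is handed in, with the robot touching nothing.
Of cookie1, cookie2, cookie3, cookie4 only 2 to 4 are there at a start; the rules pass over those that are not, and their reading is None.
At some moment in a run one of cookie1, cookie2, cookie3, cookie4 may be knocked a few centimetres aside while the robot is not near it.
It also fails if it takes over 210 s, if anything falls off the work surface, if the arm or the gripper's body presses on something with over 40 N, if the wrist force passes 120 N, or if a joint passes its speed limit or range.

## Robot

A 6-joint arm with a two-finger parallel gripper is mounted at the origin on the work surface. World frame = base frame: x ahead of the robot, y to its left, z up, the work surface at z = 0. Lengths are in m, angles in rad, forces in N, time in s.
With the tool pointing down it reaches from about 0.275 to 0.725 m from the base axis. Payload 15.9 kg.
Tool frame: the origin (TCP) lies between the finger pads; the fingertips stand 17 mm ahead of it and the grasp point (between the pads) lies 2 mm behind it (robot.tips_ahead is the distance from the TCP to the fingertips, in m); z points along the fingers, y is the line along which they close (so a half turn about z gives the same grasp; the last joint's range is limited). The gripper opens to 85 mm and grips with 20 to 120 N. Pads are 22 mm wide; open, the fingers measure 114 mm over their backs; the gripper's body (76 mm by 85 mm) begins 54 mm behind the grasp point. The pads swing forward as they close: fully open they stand 13 mm farther back than shut.
Start: joints at [-1.163, 0.213, -0.034, 1.323, 0, 1.571], TCP at [0.198, -0.459, 0.248] pointing down, gripper open.
Joint ranges: [-2.98, 2.98], [-0.74, 1.72], [-1.14, 1.35], [-2.1, 2.04], [-1.57, 1.44], [-3.14, 3.14]. Speed limits (rad/s): [1.89, 1.89, 2.39, 2.57, 3.14, 3.14].

## Interface

Orientations are given as a unit quaternion [x, y, z, w].
In Python, from bench import sensors, get_image, robot, boxes_of, cut_out, mark_of gives the robot as it stands.
- The arm moves only by the shell command python3 -m crank 'ROWS'. ROWS is text: rows parted by semicolons, each of 7 numbers parted by spaces: the opening, from 0 (shut) to 1 (fully open), then the shift along the tool's x, y, z as a fraction of full scale, then the turn, a rotation vector about the tool's x, y, z as a fraction of full scale. A call has 1 to 12 rows; each row shifts and turns the commanded pose from where the row before left it, along the tool's axes as they then stand; what a row does not reach is not made up. Full scale, the value 1, is 0.12 m for a shift and 90 degrees for a turn. A row lasts 1/10 s, in which the tool goes at most 50 mm and 8.59 degrees, less where a joint would pass 70% of its speed; a pose out of reach is approached as far as the arm can. A call with a number of a shift or a turn outside -1 to 1 is refused whole. A call with a gripper value outside its range is refused whole. The fingers move at their own pace and stop on an object; the grip force is fixed at half the most. Time passes only in rows, so rows that do not move let the fingers close. It gives the time, the measured TCP pose, the force, the opening and the grip force at its end, in the units of the state.
- sensors.read_state(): the state, without advancing time (a new reading comes with each control period).
- get_image(name): name is "scene" or "top" or "wrist"; returns a dict with "pixels" (400x640x3 uint8, red, green, blue), "fx", "fy", "cx", "cy" (pixels), "eye" and "orientation" of the camera in the world; the wrist camera has in their place "mount" (4x4, takes a point from camera to tool coordinates, whose origin is the TCP and whose axes are the flange's). Camera axes: x right, y down, z forward; pixel columns grow to the right and rows downward; lengths in m; the calibration is good to about 2 mm. A picture is of the moment at which its call begins: read the wrist's pose just before it. There is no depth.
- robot.finish_job(): hands the job in; it is judged then, once.
Trained networks look in a picture, given as the dict that the camera call returned (one of the last four; its "shot" number tells which), for a name from the list of things; names that differ only in an ending like _2 or _b are one class to them, and where a whole thing is asked for, a point or a joint stands for the part that bears it (a point fixed in the world has none). Each returns a list of dicts, best first, with "p" (0 to 1); they miss things now and then, are a little off and sometimes report something else, mostly with a low value. They report only what shows in the picture. A call takes as long as a camera call.
- boxes_of(label, picture): "centre" ([x, y, z] in m, in the coordinates of the camera as it stood for that picture, good to about 4 mm: the middle of the surface that is visible of it).
- cut_out(label, picture): "region" (400x640 bool, what is visible of it).
- mark_of(label, picture): "centre" ([x, y, z] in m, in the coordinates of the camera as it stood for that picture, good to about 4 mm: a listed point, or the origin of a listed thing).
The state is a dict: "time_s": time; "qpos": joint angles; "joint_vel": joint speeds; "tau": joint torques, N m; "tcp_pos": TCP position; "orientation": TCP orientation; "force": force on the tool from outside, world axes, zero at the start; "torque": the same for the moment, N m; "opening": finger opening in m; "gripper_force": force on a finger pad.
Only numpy, scipy, OpenCV 4.12 (cv2) and the standard library are available. Lean on these libraries where they do the work, as an engineer would, in place of code of your own. Each camera call takes 0.05 s, during which the arm holds its last target. There are 200 camera calls.

## Working session

There is one attempt and no reset: what is moved stays moved. The work goes in short steps, Python scripts to look and compute and a shell command to move; the robot and the scene stay as the last step left them, time stands still between calls to the robot, and variables do not carry over. Pictures are saved under pics/ and viewed, at most 14 in all, crops included, and the job is handed in when it is done.

```bash
ls; mkdir -p pics; cat > h.py <<'E'
import numpy as np, cv2
from scipy.spatial.transform import Rotation as R
from bench import sensors, get_image, robot, boxes_of, cut_out, mark_of
def T(p,q):
    M=np.eye(4); M[:3,:3]=R.from_quat(q).as_matrix(); M[:3,3]=p; return M
def shot(name):
    s=sensors.read_state(); im=get_image(name)
    if name=="wrist": im["M"]=T(s["tcp_pos"],s["orientation"])@np.array(im["mount"])
    else:
        o=np.array(im["orientation"]); M=np.eye(4); M[:3,:3]=o if o.shape==(3,3) else R.from_quat(o).as_matrix(); M[:3,3]=im["eye"]; im["M"]=M
    return im
def w(im,c): return im["M"][:3,:3]@np.array(c)+im["M"][:3,3]
def save(im,f): cv2.imwrite("pics/"+f,cv2.cvtColor(im["pixels"],cv2.COLOR_RGB2BGR))
def proj(im,p):
    c=im["M"][:3,:3].T@(np.array(p)-im["M"][:3,3]); return np.array([im["fx"]*c[0]/c[2]+im["cx"],im["fy"]*c[1]/c[2]+im["cy"]])
def onplane(im,uv,z):
    d=im["M"][:3,:3]@np.array([(uv[0]-im["cx"])/im["fx"],(uv[1]-im["cy"])/im["fy"],1]); e=im["M"][:3,3]
    return e+d*(z-e[2])/d[2]
E
python3 - <<'E'
from h import *
np.set_printoptions(precision=4,suppress=True)
for n in("top","scene"):
    im=shot(n); save(im,n+"0.png"); print(n,im["fx"],np.array(im["eye"]),im["M"][:3,:3].tolist())
    for l in("turner","turner_tip","turner_grip","turner_hook","cookie1","tray","rack","rail","rail_free","rail_end","mug","soap","mill"):
        print(l,[(round(d["p"],2),w(im,d["centre"]).round(4)) for d in mark_of(l,im)][:5])
s=sensors.read_state(); print(s)
E
```

```text
pics
top 394.7549602068876 [0.3332 0.0176 1.6704] [[-0.02800827669890567, -0.9871986345074206, 0.157017172510021], [-0.999585214405303, 0.028713337365656438, 0.0022233757285749917], [-0.006703400529727899, -0.15688977112613223, -0.9875933698326087]]
turner [(0.72, array([ 0.492 , -0.4522,  0.0005])), (0.16, array([ 0.6532, -0.4756,  0.0971]))]
turner_tip [(0.97, array([ 0.3974, -0.4361,  0.0012]))]
turner_grip [(0.75, array([ 0.5819, -0.4653,  0.0619]))]
turner_hook [(0.64, array([ 0.6546, -0.4759,  0.0987]))]
cookie1 [(0.58, array([0.5931, 0.3336, 0.0051])), (0.51, array([ 0.4835,  0.2658, -0.0016])), (0.22, array([ 0.6532, -0.4747,  0.0962]))]
tray [(0.56, array([ 0.5352,  0.3021, -0.0006]))]
rack [(0.64, array([ 0.4948, -0.1808, -0.0009]))]
rail []
rail_free [(0.87, array([ 0.7047, -0.2857,  0.323 ])), (0.46, array([0.5981, 0.5104, 0.0025]))]
rail_end [(0.91, array([ 0.6865, -0.0427,  0.3246]))]
mug [(0.82, array([ 0.7595,  0.1629, -0.0056])), (0.39, array([ 0.5815, -0.4649,  0.0594]))]
soap [(0.65, array([ 0.5993,  0.5099, -0.0008]))]
mill [(0.5, array([0.736 , 0.3106, 0.0003]))]
[... 998 characters left out ...]
ray([0.7637, 0.1589, 0.0031]))]
soap [(0.67, array([0.7602, 0.1619, 0.0057])), (0.6, array([0.5978, 0.5135, 0.0048])), (0.26, array([ 0.5788, -0.4634,  0.0614]))]
mill [(0.62, array([0.7343, 0.3121, 0.0019]))]
{'time_s': 1.4, 'qpos': array([-1.163 ,  0.2129, -0.0344,  1.3235, -0.    ,  1.5708]), 'joint_vel': array([ 0.0003,  0.0028, -0.    ,  0.0003,  0.0026, -0.0007]), 'tau': array([ -0.0033, -68.5957,  48.7329,   0.0015,   0.    ,   0.    ]), 'tcp_pos': array([ 0.1983, -0.459 ,  0.2483]), 'orientation': array([ 0.9793,  0.2025, -0.    ,  0.    ]), 'force': array([-0.1147,  0.0855,  0.3428]), 'torque': array([-0.0015,  0.0154,  0.0412]), 'gripper_force': 0.0, 'opening': 0.08528530251790395}
```

View pics/top0.png

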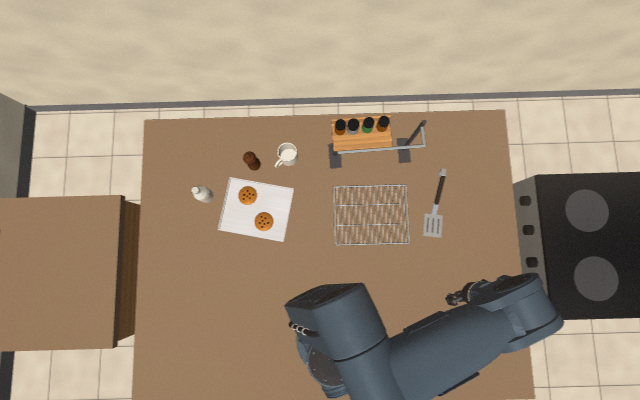

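View pics/scene0.png

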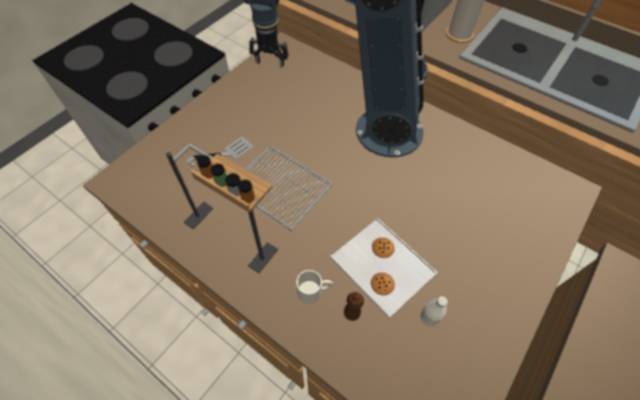

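```bash
cat >> h.py <<'E'
np.set_printoptions(precision=4,suppress=True)
def rows(pt,Rt,N=None,cur=None):
    """constant row (fractions) repeated N times from the current pose to pt,Rt"""
    if cur is None:
        s=sensors.read_state(); p,r=np.array(s["tcp_pos"]),R.from_quat(s["orientation"])
    else: p,r=cur
    v=(r.inv()*Rt).as_rotvec(); d=r.inv().apply(np.array(pt)-p)
    if N is None: N=int(np.ceil(max(np.linalg.norm(d)/.045,np.degrees(np.linalg.norm(v))/8.4,1)))
    A=sum(R.from_rotvec(v*k/N).as_matrix() for k in range(N)); s=np.linalg.solve(A,d)
    print("N",N,"shift",(s/.12).round(4),"turn",(np.degrees(v)/N/90).round(4),"| dist",np.linalg.norm(d).round(4),"ang",np.degrees(np.linalg.norm(v)).round(2))
def topose(M_turner,G):  # tool pose from turner pose; G = turner pose in tool frame
    return M_turner@np.linalg.inv(G)
def tool_down(h): # tool x horizontally at heading h (rad), z down
    x=np.array([np.cos(h),np.sin(h),0]); z=np.array([0,0,-1.]); return R.from_matrix(np.array([x,np.cross(z,x),z]).T)
E
X='1 .366 .165 0 0 0 0'; 
python3 -m crank '1 .366 .165 0 0 0 0;1 .366 .165 0 0 0 0;1 .366 .165 0 0 0 0;1 .366 .165 0 0 0 0;1 .366 .165 0 0 0 0;1 .366 .165 0 0 0 0;1 .366 .165 0 0 0 0;1 .366 .165 0 0 0 0;1 0 0 0 0 0 0' && python3 -m crank '1 0 0 0 0 0 -.092;1 0 0 0 0 0 -.092;1 0 0 0 0 0 -.092;1 0 0 0 0 0 -.092;1 0 0 0 0 0 -.092;1 0 0 0 0 0 -.092;1 0 0 0 0 0 -.092;1 0 0 0 0 0 -.092;1 0 0 0 0 0 -.092' && python3 -c "
from h import *
print(sensors.read_state()['qpos'])"
```

```text
time_s: 2.3
tcp_pos: [0.5658, -0.4656, 0.2466]
orientation: [0.979, 0.204, -0.0, -0.001]
force: [-0.4, 0.1, -0.6]
opening: 0.0855
gripper_force: 0.0
time_s: 3.2
tcp_pos: [0.5613, -0.4665, 0.2497]
orientation: [0.655, 0.756, -0.0, -0.0]
force: [0.0, -0.2, -0.7]
opening: 0.0856
gripper_force: 0.0
[-0.6934  0.7881  0.8792  1.662  -0.0001  0.7343]
```

```bash
python3 -m crank '1 0 0 0 0 0 -.092;1 0 0 0 0 0 -.092;1 0 0 0 0 0 -.092;1 0 0 0 0 0 -.092;1 0 0 0 0 0 -.092;1 0 0 0 0 0 -.092;1 0 0 0 0 0 -.092;1 0 0 0 0 0 -.092;1 0 0 0 0 0 -.092;1 0 0 0 0 0 0' && python3 - <<'E'
from h import *
im=shot("wrist"); save(im,"w1.png"); 
for l in("turner","turner_tip","turner_grip","turner_hook"):
    print(l,[(round(d["p"],2),w(im,d["centre"]).round(4)) for d in mark_of(l,im)][:3])
im=shot("top")
for l in("tray","rack"):
    c=cut_out(l,im)
    for k in c[:1]:
        m=np.array(k["region"]).astype(np.uint8); ys,xs=np.nonzero(m)
        z=.01 if l=="tray" else .022
        P=np.array([onplane(im,(x,y),z)[:2] for x,y in zip(xs,ys)],np.float32)*1000
        print(l,k["p"],m.sum(),cv2.minAreaRect(P))
a=np.array([.7047,-.2857])/2+np.array([.7018,-.2852])/2
E
```

```text
time_s: 4.2
tcp_pos: [0.5614, -0.4665, 0.2497]
orientation: [0.065, 0.998, -0.0, -0.0]
force: [-0.1, 0.2, -0.2]
opening: 0.0858
gripper_force: 0.0
turner [(0.58, array([ 0.4925, -0.4479, -0.0027]))]
turner_tip [(0.76, array([ 0.3928, -0.4375,  0.0013]))]
turner_grip [(0.74, array([ 0.5858, -0.4684,  0.0628]))]
turner_hook [(0.93, array([ 0.6555, -0.4777,  0.0967]))]
tray 0.72 3095 ((536.7310791015625, 298.40380859375), (283.1581115722656, 234.12464904785156), 78.310791015625)
rack 0.62 572 ((503.8812255859375, -182.78565979003906), (243.04049682617188, 313.2818603515625), 0.21910075843334198)
```

View pics/w1.png

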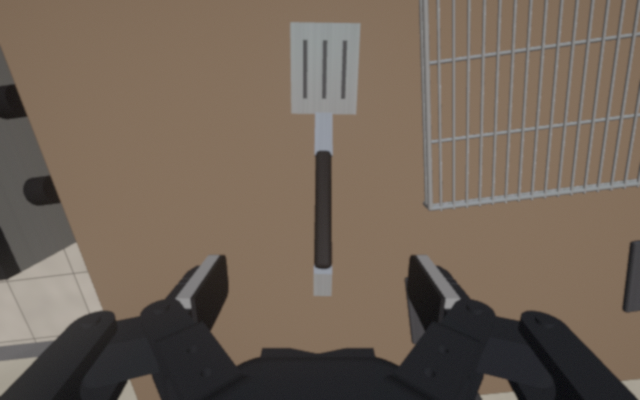

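```bash
python3 - <<'E'
from h import *
t=tool_down(np.radians(171.7)); rows([.583,-.465,.061],t)
E
```

```text
N 5 shift [-0.0344  0.007   0.3142] turn [ 0.     -0.      0.0014] | dist 0.1897 ang 0.64
```

```bash
python3 -m crank '1 -.172 .035 0 0 0 .007;1 0 0 .3 0 0 0;1 0 0 .3 0 0 0;1 0 0 .3 0 0 0;1 0 0 .3 0 0 0;1 0 0 .3 0 0 0;1 0 0 .07 0 0 0;1 0 0 0 0 0 0' && python3 - <<'E'
from h import *
t=tool_down(np.radians(171.7)); rows([.583,-.465,.061],t,1)
E
```

```text
time_s: 5.4
tcp_pos: [0.5826, -0.4645, 0.0617]
orientation: [0.072, 0.997, 0.001, -0.001]
force: [0.5, -1.1, 0.6]
opening: 0.0854
gripper_force: 0.0
N 1 shift [-0.0042 -0.0032  0.0054] turn [ 0.0007 -0.0012  0.0006] | dist 0.0009 ang 0.14
```

Close and lift gently, then look at the grasp.

```bash
python3 -m crank '0 0 0 0 0 0 0;0 0 0 0 0 0 0;0 0 0 0 0 0 0;0 0 0 0 0 0 0;0 0 0 0 0 0 0;0 0 0 0 0 0 0;0 0 0 0 0 0 0;0 0 0 0 0 0 0' && python3 -m crank '0 0 0 -.1 0 0 0;0 0 0 -.2 0 0 0;0 0 0 -.3 0 0 0;0 0 0 -.3 0 0 0;0 0 0 -.3 0 0 0;0 0 0 -.2 0 0 0;0 0 0 0 0 0 0;0 0 0 0 0 0 0' && python3 - <<'E'
from h import *
s=sensors.read_state(); M=T(s["tcp_pos"],s["orientation"]); Mi=np.linalg.inv(M)
for n in("wrist","top","scene"):
    im=shot(n)
    if n=="wrist": save(im,"w2.png")
    for l in("turner","turner_tip","turner_grip","turner_hook"):
        r=[(round(d["p"],2),(Mi@np.append(w(im,d["centre"]),1))[:3].round(4)) for d in mark_of(l,im)][:1]; print(n,l,r)
print(s["force"],s["torque"],s["opening"])
E
```

```text
time_s: 6.2
tcp_pos: [0.5834, -0.4651, 0.0628]
orientation: [0.072, 0.997, -0.0, 0.0]
force: [3.1, 0.1, 4.1]
opening: 0.0167
gripper_force: 60.9
time_s: 7.0
tcp_pos: [0.5832, -0.4651, 0.2302]
orientation: [0.072, 0.997, -0.0, 0.0]
force: [-0.2, -0.6, -2.6]
opening: 0.0171
gripper_force: 60.4
wrist turner [(0.58, array([0.0962, 0.0026, 0.0667]))]
wrist turner_tip []
wrist turner_grip [(0.82, array([-0.0003, -0.004 ,  0.002 ]))]
wrist turner_hook []
top turner []
top turner_tip []
top turner_grip []
top turner_hook [(0.6, array([-0.0719, -0.0002, -0.033 ]))]
scene turner [(0.7, array([0.0893, 0.0002, 0.0649]))]
scene turner_tip [(0.72, array([0.1892, 0.0013, 0.061 ]))]
scene turner_grip [(0.82, array([-0.    , -0.003 ,  0.0013]))]
scene turner_hook [(0.78, array([-0.0729, -0.0001, -0.039 ]))]
[-0.192  -0.5864 -2.635 ] [ 0.0294 -0.1891  0.0174] 0.017125865564376938
```

View pics/w2.png

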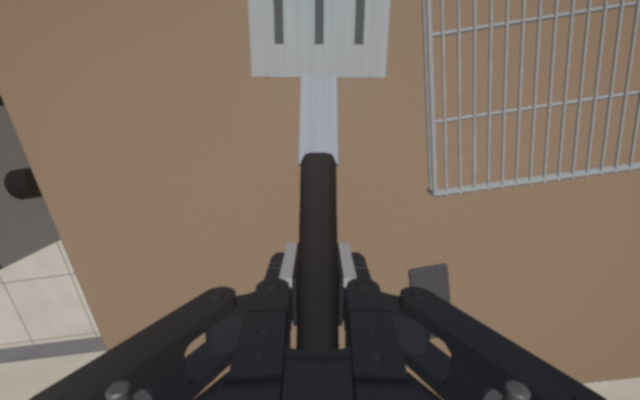

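```bash
python3 - <<'E'
from h import *
im=shot("top"); save(im,"top1.png")
def fit(im,nm):
    px=im["pixels"].astype(int); hsv=cv2.cvtColor(im["pixels"],cv2.COLOR_RGB2HSV)
    m=((hsv[...,1]<60)&(hsv[...,2]>130)).astype(np.uint8)
    u,v=proj(im,[.534,.302,.01]).astype(int)
    n,lab,st,c=cv2.connectedComponentsWithStats(m)
    k=lab[v-3:v+4,u-3:u+4].ravel(); k=np.bincount(k[k>0]).argmax(); 
    mm=(lab==k).astype(np.uint8); cs,_=cv2.findContours(mm,cv2.RETR_EXTERNAL,cv2.CHAIN_APPROX_NONE)
    cc=max(cs,key=len)[:,0,:]
    P=np.array([onplane(im,q,.013)[:2] for q in cc],np.float32)*1000
    print(nm,st[k],cv2.minAreaRect(P)); 
    h=cv2.approxPolyDP(cv2.convexHull(P[:,None]),12,True)[:,0]; print(h.round(0).tolist())
fit(im,"top"); i2=shot("scene"); fit(i2,"scene")
for i in(im,i2):
  for d in mark_of("cookie1",i): print(round(d["p"],2),w(i,d["centre"]))
  for d in mark_of("rack",i)[:1]: print("rack",round(d["p"],2),w(i,d["centre"]))
  for l in("rail_free","rail_end"):
   for d in mark_of(l,i)[:1]: print(l,round(d["p"],2),w(i,d["centre"]))
  c=cut_out("rack",i)
  for k in c[:1]:
        m=np.array(k["region"]).astype(np.uint8); ys,xs=np.nonzero(m)
        P=np.array([onplane(i,(x,y),.022)[:2] for x,y in zip(xs,ys)],np.float32)*1000
        print("rack",k["p"],m.sum(),cv2.minAreaRect(P))
E
```

```text
top [ 217  177   77   65 3093] ((535.81884765625, 299.95306396484375), (284.8962707519531, 231.33213806152344), 77.90266418457031)
[[675.0, 414.0], [454.0, 462.0], [396.0, 186.0], [620.0, 140.0]]
scene [ 330  218  108  100 4753] ((535.6324462890625, 302.36651611328125), (284.28948974609375, 239.34629821777344), 78.12194061279297)
[[397.0, 188.0], [622.0, 145.0], [675.0, 416.0], [448.0, 460.0]]
0.64 [ 0.4813  0.2676 -0.0021]
0.51 [0.5945 0.334  0.0054]
rack 0.7 [ 0.7363  0.3126 -0.0015]
rail_free 0.72 [ 0.7057 -0.286   0.3259]
rail_end 0.76 [ 0.6886 -0.0425  0.3244]
rack 0.67 259 ((523.3974609375, -184.15269470214844), (188.2298126220703, 324.7461242675781), 5.465744972229004)
0.97 [ 0.5914  0.3369 -0.0001]
0.61 [0.4874 0.2673 0.0039]
rack 0.63 [ 0.7297  0.3101 -0.0007]
rail_free 0.73 [ 0.7025 -0.2804  0.3265]
rail_end 0.83 [ 0.6878 -0.0421  0.3245]
rack 0.93 868 ((496.51129150390625, -180.24398803710938), (314.6061096191406, 263.0396728515625), 89.5914306640625)
```

```bash
python3 - <<'E'
from h import *
a=(np.array([.46,-.15,.23]),tool_down(np.radians(78)))
rows(*a,12); rows([.5424,.1031,.13],a[1],7,cur=a)
s=sensors.read_state(); p=np.array(s['tcp_pos']); r=R.from_quat(s['orientation'])
E
```

```text
N 12 shift [0.251  0.0789 0.0003] turn [-0.      0.      0.0868] | dist 0.3382 ang 93.78
N 7 shift [0.3151 0.0333 0.119 ] turn [0. 0. 0.] | dist 0.2843 ang 0.0
```

```bash
python3 -m crank '0 .251 .079 0 0 0 .0868;0 .251 .079 0 0 0 .0868;0 .251 .079 0 0 0 .0868;0 .251 .079 0 0 0 .0868;0 .251 .079 0 0 0 .0868;0 .251 .079 0 0 0 .0868;0 .251 .079 0 0 0 .0868;0 .251 .079 0 0 0 .0868;0 .251 .079 0 0 0 .0868;0 .251 .079 0 0 0 .0868;0 .251 .079 0 0 0 .0868;0 .251 .079 0 0 0 .0868' && python3 -m crank '0 .315 .033 .119 0 0 0;0 .315 .033 .119 0 0 0;0 .315 .033 .119 0 0 0;0 .315 .033 .119 0 0 0;0 .315 .033 .119 0 0 0;0 .315 .033 .119 0 0 0;0 .315 .033 .119 0 0 0;0 0 0 0 0 0 0;0 0 0 0 0 0 0' && python3 - <<'E'
from h import *
s=sensors.read_state(); M=T(s["tcp_pos"],s["orientation"]); Mi=np.linalg.inv(M); print(s["force"],s["qpos"])
for n in("wrist","top","scene"):
    im=shot(n)
    if n=="wrist": save(im,"w3.png")
    for l in("turner","turner_tip","turner_grip","turner_hook"):
        print(n,l,[(round(d["p"],2),(Mi@np.append(w(im,d["centre"]),1))[:3].round(4)) for d in mark_of(l,im)][:1])
    for l in("cookie1","tray"):
        print(n,l,[(round(d["p"],2),w(im,d["centre"]).round(4)) for d in mark_of(l,im)][:3])
tb=tool_down(np.radians(78))*R.from_euler('y',4,degrees=True)
print(tb.apply([1,0,0])); G=np.array([.186,0,.063])
tip=np.array([.535,.301,0])+.0484*np.array([.978,-.208,0])-.006*np.array([.208,.978,0]); tip[2]=.006
rows(tip-tb.apply(G),tb)
E
```

```text
time_s: 9.55
tcp_pos: [0.4576, -0.1548, 0.2313]
orientation: [0.77, 0.638, 0.0, 0.0]
force: [-0.3, -1.1, -2.7]
opening: 0.017
gripper_force: 60.3
time_s: 10.45
tcp_pos: [0.5324, 0.0998, 0.1306]
orientation: [0.767, 0.641, -0.0, -0.0]
force: [0.7, 0.2, -2.2]
opening: 0.0171
gripper_force: 60.4
[ 0.6889  0.2298 -2.163 ] [ 0.1855  0.348  -0.1553  1.0683 -0.0003  1.9352]
wrist turner [(0.59, array([ 0.0959, -0.0024,  0.0637]))]
wrist turner_tip []
wrist turner_grip [(0.61, array([-0.0019,  0.0023,  0.0041]))]
wrist turner_hook []
wrist cookie1 []
wrist tray []
top turner [(0.53, array([0.0879, 0.0017, 0.0625]))]
top turner_tip [(0.69, array([ 0.1853, -0.0004,  0.0622]))]
top turner_grip []
top turner_hook []
top cookie1 [(0.81, array([0.481 , 0.2664, 0.0003]))]
top tray [(0.85, array([0.536 , 0.3   , 0.0031])), (0.74, array([ 0.6868, -0.0424,  0.323 ]))]
scene turner [(0.74, array([0.0929, 0.0008, 0.0687]))]
scene turner_tip [(0.58, array([ 0.1858, -0.0026,  0.0645]))]
scene turner_grip [(0.56, array([-0.0028,  0.0022, -0.0006]))]
scene turner_hook [(0.97, array([-0.0711,  0.0032, -0.0335]))]
scene cookie1 [(0.79, array([0.5898, 0.34  , 0.001 ])), (0.52, array([0.4829, 0.267 , 0.0004]))]
scene tray [(0.61, array([0.5309, 0.3046, 0.0016]))]
[0.2074 0.9758 0.0698]
N 2 shift [0.0011 0.0365 0.3126] turn [-0.0003  0.0222  0.0092] | dist 0.0755 ang 4.33
```

View pics/w3.png

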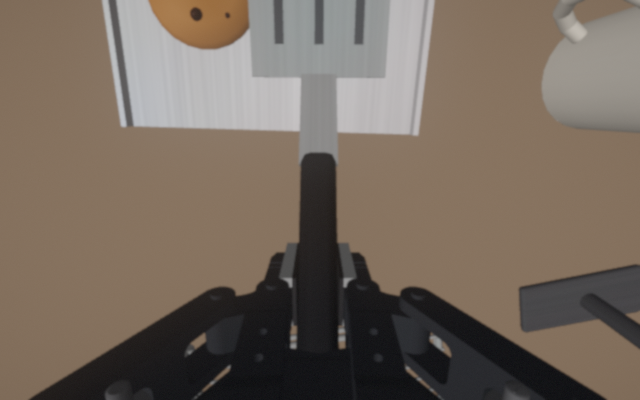

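```bash
cat >> h.py <<'E'
TC=np.array([.535,.301,0]); H=np.radians(78.2); UY=np.array([np.cos(H),np.sin(H),0]); UX=np.array([np.sin(H),-np.cos(H),0])
GT=np.array([.186,0,.063])
def tip_pose(lx,ly,z,nose_down):
    tb=tool_down(H)*R.from_euler('y',-nose_down,degrees=True)
    tip=TC+lx*UX+ly*UY+np.array([0,0,z]); return tip-tb.apply(GT),tb
def local(p): d=np.array(p)-TC; return np.array([d@UX,d@UY,d[2]])
def where():
    s=sensors.read_state(); r=R.from_quat(s["orientation"]); tip=np.array(s["tcp_pos"])+r.apply(GT); x=r.apply([1,0,0])
    print("tip local",local(tip),"world",tip,"heading",np.degrees(np.arctan2(x[1],x[0])).round(2),"nose_up",np.degrees(np.arcsin(x[2])).round(2),"F",np.array(s["force"]).round(1),"t",round(s["time_s"],2),"q",np.array(s["qpos"]).round(2))
E
python3 - <<'E'
from h import *
where(); rows(*tip_pose(.048,-.006,.009,4),3)
E
```

```text
tip local [ 0.0342 -0.0119  0.0679] world [0.5661 0.2823 0.0679] heading 79.66 nose_up -0.0 F [-0.1 -0.2 -2.5] t 11.5 q [ 0.18  0.35 -0.16  1.07  0.    1.94]
N 3 shift [0.0323 0.0257 0.1272] turn [ 0.0002 -0.0148  0.0054] | dist 0.0481 ang 4.26
```

```bash
python3 -m crank '0 .032 .026 .127 0 -.0148 .0054;0 .032 .026 .127 0 -.0148 .0054;0 .032 .026 .127 0 -.0148 .0054;0 0 0 0 0 0 0;0 0 0 0 0 0 0' && python3 -c "
from h import *
where()" && python3 -m crank '0 0 0 .025 0 0 0;0 0 0 0 0 0 0' && python3 -m crank '0 0 0 .016 0 0 0;0 0 0 0 0 0 0'  && python3 -c "
from h import *
where()"
```

```text
time_s: 12.0
tcp_pos: [0.5434, 0.1081, 0.084]
orientation: [0.775, 0.631, -0.028, 0.022]
force: [-0.4, -0.3, -1.4]
opening: 0.0172
gripper_force: 60.4
tip local [ 0.0474 -0.006   0.0081] world [0.5802 0.2854 0.0081] heading 78.25 nose_up -4.04 F [-0.4 -0.3 -1.4] t 12.0 q [ 0.23  0.43 -0.16  1.01 -0.06  2.01]
time_s: 12.2
tcp_pos: [0.5438, 0.1074, 0.0821]
orientation: [0.776, 0.63, -0.027, 0.022]
force: [-0.7, -0.4, -1.5]
opening: 0.0169
gripper_force: 60.4
time_s: 12.4
tcp_pos: [0.5438, 0.1073, 0.0801]
orientation: [0.776, 0.63, -0.027, 0.022]
force: [0.2, 0.1, -1.0]
opening: 0.0167
gripper_force: 60.4
tip local [ 0.0483 -0.0066  0.0043] world [0.5809 0.2847 0.0043] heading 78.18 nose_up -3.99 F [ 0.2  0.1 -1. ] t 12.4 q [ 0.23  0.43 -0.17  1.   -0.06  2.01]
```

```bash
for i in 1; do python3 -m crank '0 0 0 .01 0 0 0;0 0 0 0 0 0 0'; python3 -m crank '0 0 0 .01 0 0 0;0 0 0 0 0 0 0'; done | grep -E "force: \[|tcp"; python3 -c "
from h import *
where()"
```

```text
tcp_pos: [0.5438, 0.1074, 0.0788]
force: [0.4, -0.3, -0.6]
tcp_pos: [0.5439, 0.1073, 0.0777]
force: [0.1, -2.5, 1.8]
tip local [ 0.0484 -0.0066  0.0019] world [0.581  0.2846 0.0019] heading 78.19 nose_up -3.99 F [ 0.1 -2.5  1.8] t 12.8 q [ 0.23  0.44 -0.17  0.99 -0.06  2.01]
```

```bash
python3 -m crank '0 .083 0 -.0055 0 0 0;0 .083 0 -.0055 0 0 0;0 .083 0 -.0055 0 0 0;0 .083 0 -.0055 0 0 0;0 .083 0 -.0055 0 0 0;0 .083 0 -.0055 0 0 0'|grep force; python3 -c "
from h import *
where()";  python3 -m crank '0 .083 0 -.0055 0 0 0;0 .083 0 -.0055 0 0 0;0 .083 0 -.0055 0 0 0' |grep force;python3 -c "
from h import *
where(); im=shot('wrist'); save(im,'w4.png')
s=sensors.read_state()
im=shot('scene'); p=proj(im,[.59,.34,.01]).astype(int); cv2.imwrite('pics/s4.png',cv2.resize(im['pixels'][p[1]-70:p[1]+60,p[0]-80:p[0]+80,::-1],None,fx=4,fy=4,interpolation=2))
for d in mark_of('cookie1',im): print(d['p'],local(w(im,d['centre'])))
"
```

```text
force: [-0.3, -2.9, 1.8]
gripper_force: 60.7
tip local [0.0481 0.0543 0.0016] world [0.5932 0.3443 0.0016] heading 78.21 nose_up -4.0 F [-0.3 -2.9  1.8] t 13.4 q [ 0.32  0.49 -0.08  1.03 -0.06  2.1 ]
force: [-1.0, -2.8, 2.6]
gripper_force: 60.7
tip local [0.0482 0.0841 0.0015] world [0.5994 0.3734 0.0015] heading 78.2 nose_up -3.99 F [-1.  -2.8  2.6] t 13.7 q [ 0.37  0.52 -0.03  1.05 -0.06  2.14]
0.96 [-0.0399 -0.0426  0.0033]
0.87 [0.0464 0.0956 0.0021]
0.69 [ 0.0494 -0.1633  0.1184]
```

View pics/s4.png

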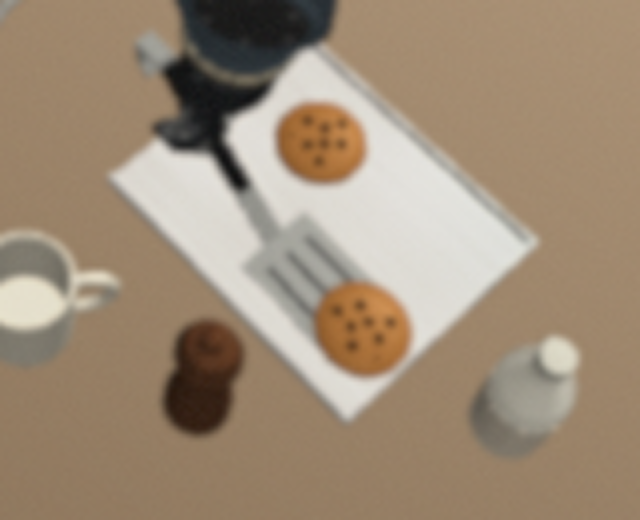

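```bash
python3 -m crank '0 .083 0 -.0055 0 0 0;0 .083 0 -.0055 0 0 0;0 .083 0 -.0055 0 0 0;0 .083 0 -.0055 0 0 0;0 .04 0 -.003 0 0 0;0 0 0 0 0 0 0'|grep force; python3 -c "
from h import *
where()
im=shot('scene')
for d in mark_of('cookie1',im): print(d['p'],local(w(im,d['centre'])))
tb=tool_down(H)*R.from_euler('y',5,degrees=True); s=sensors.read_state(); r=R.from_quat(s['orientation']); tip=np.array(s['tcp_pos'])+r.apply(GT)
# tilt about tip by 9 deg to nose up 5 and rise 3mm
rows(tip+[0,0,.003]-tb.apply(GT),tb,5)
"
```

```text
force: [-0.3, 1.1, 1.3]
gripper_force: 60.6
tip local [0.048  0.1292 0.0014] world [0.6084 0.4176 0.0014] heading 78.25 nose_up -3.95 F [-0.3  1.1  1.3] t 14.45 q [ 0.42  0.57  0.05  1.09 -0.06  2.2 ]
0.86 [0.0467 0.0981 0.0054]
0.73 [-0.0426 -0.0395  0.0036]
N 5 shift [-0.0157 -0.0001  0.0437] turn [0.0001 0.0199 0.0001] | dist 0.0278 ang 8.95
```

```bash
python3 -c "
from h import *
tb=tool_down(H)*R.from_euler('y',5,degrees=True); s=sensors.read_state(); r=R.from_quat(s['orientation']); tip=np.array(s['tcp_pos'])+r.apply(GT)
rows(tip+[0,0,.03]-tb.apply(GT)-.004*UY,tb,8)
"
```

```text
N 8 shift [-0.0141 -0.     -0.0009] turn [0.0001 0.0124 0.    ] | dist 0.0136 ang 8.95
```

```bash
python3 -m crank '0 -.014 0 -.001 0 .0124 0;0 -.014 0 -.001 0 .0124 0;0 -.014 0 -.001 0 .0124 0;0 -.014 0 -.001 0 .0124 0;0 -.014 0 -.001 0 .0124 0;0 -.014 0 -.001 0 .0124 0;0 -.014 0 -.001 0 .0124 0;0 -.014 0 -.001 0 .0124 0;0 0 0 -.1 0 0 0;0 0 0 -.2 0 0 0;0 0 0 -.3 0 0 0;0 0 0 -.2 0 0 0'|grep force; python3 -m crank '0 0 0 -.1 0 0 0;0 0 0 0 0 0 0'; python3 -c "
from h import *
where()
s=sensors.read_state();Mi=np.linalg.inv(T(s['tcp_pos'],s['orientation']))
for n in ('scene','top'):
  im=shot(n)
  for d in mark_of('cookie1',im): print(d['p'],local(w(im,d['centre'])),(Mi@np.append(w(im,d['centre']),1))[:3])
  for l in ('turner_tip','turner','turner_hook'):
    for d in mark_of(l,im)[:1]: print(l,d['p'],(Mi@np.append(w(im,d['centre']),1))[:3])
"
```

```text
force: [0.4, 0.3, -2.1]
gripper_force: 60.4
time_s: 15.95
tcp_pos: [0.5673, 0.2171, 0.1876]
orientation: [0.775, 0.63, 0.035, -0.026]
force: [0.5, -0.9, -3.3]
opening: 0.017
gripper_force: 60.4
tip local [0.049  0.1153 0.1411] world [0.6065 0.4039 0.1411] heading 78.22 nose_up 5.02 F [ 0.5 -0.9 -3.3] t 15.95 q [0.33 0.41 0.08 1.19 0.07 2.11]
0.78 [-0.0442 -0.044   0.0048] [ 0.0154 -0.0936  0.1845]
0.58 [0.0501 0.0803 0.137 ] [0.1508 0.0011 0.064 ]
turner_tip 0.87 [ 0.1875 -0.0031  0.0625]
turner 0.68 [0.1494 0.0003 0.0646]
turner_hook 0.89 [-0.0684  0.0017 -0.0352]
0.59 [0.0516 0.076  0.1381] [0.1466 0.0026 0.0626]
0.5 [0.019  0.2185 0.0026] [ 0.2767 -0.0304  0.2099]
turner_tip 0.68 [-0.4207  0.0112  0.151 ]
```

```bash
cat >> h.py <<'E'
def rp(tip,heading,nose_down):
    tb=tool_down(np.radians(heading))*R.from_euler('y',-nose_down,degrees=True); return np.array(tip)-tb.apply(GT),tb
E
python3 -c "
from h import *
a=rp([.54,-.129,.10],90,-5); print(a[0]); rows(*a,24)
b=rp([.54,-.129,.05],90,24); rows(*b,12,cur=a)
c=rp([.54,-.129,.0235],90,24); rows(*c,4,cur=b)
d=rp([.54,-.129,.0235],90,37); rows(*d,6,cur=c)
e=rp([.54,-.129-.1,.0235],90,37); rows(*e,8,cur=d)
"
```

```text
[ 0.54   -0.3198  0.1465]
N 24 shift [-0.187   0.0109 -0.0027] turn [ 0.0005  0.     -0.0054] | dist 0.5387 ang 11.8
N 12 shift [ 0.0286  0.     -0.0302] turn [ 0.     -0.0269  0.    ] | dist 0.0592 ang 29.0
N 4 shift [0.0225 0.     0.0504] turn [0. 0. 0.] | dist 0.0265 ang 0.0
N 6 shift [ 0.021   0.     -0.0582] turn [ 0.     -0.0241  0.    ] | dist 0.0445 ang 13.0
N 8 shift [-0.0832  0.      0.0627] turn [0. 0. 0.] | dist 0.1 ang 0.0
```

```bash
python3 -m crank '0 -.05 .01 0 0 0 -.005;0 -.1 .01 0 0 0 -.005;0 -.15 .01 0 0 0 -.005;0 -.2 .01 0 0 0 -.005;0 -.2 .01 0 0 0 -.005;0 -.2 .01 0 0 0 -.005;0 -.2 .01 0 0 0 -.005;0 -.2 .01 0 0 0 -.005;0 -.2 .01 0 0 0 -.005' >/dev/null; python3 -m crank '0 -.2 .01 0 0 0 -.005;0 -.2 .01 0 0 0 -.005;0 -.2 .01 0 0 0 -.005;0 -.2 .01 0 0 0 -.005;0 -.2 .01 0 0 0 -.005;0 -.2 .01 0 0 0 -.005;0 -.2 .01 0 0 0 -.005;0 -.2 .01 0 0 0 -.005;0 -.2 .01 0 0 0 -.005' > /dev/null;  python3 -m crank '0 -.2 .01 0 0 0 -.005;0 -.2 .01 0 0 0 -.005;0 -.2 .01 0 0 0 -.005;0 -.2 .01 0 0 0 -.005;0 -.15 .01 0 0 0 -.005;0 -.15 .01 0 0 0 -.005;0 -.1 .01 0 0 0 -.005;0 -.05 .01 0 0 0 -.005;0 0 0 0 0 0 0;0 0 0 0 0 0 0'; python3 -c "
from h import *
where()
s=sensors.read_state();Mi=np.linalg.inv(T(s['tcp_pos'],s['orientation']))
for n in ('scene','top'):
  im=shot(n)
  for d in mark_of('cookie1',im): print(d['p'],w(im,d['centre']),(Mi@np.append(w(im,d['centre']),1))[:3])
  for d in mark_of('rack',im)[:1]: print('rack',d['p'],w(im,d['centre']))
b=rp([.54,-.129,.05],90,24); rows(*b,12)
"
```

```text
time_s: 19.25
tcp_pos: [0.5388, -0.3261, 0.1394]
orientation: [0.707, 0.706, 0.036, -0.023]
force: [-0.1, 0.8, -2.0]
opening: 0.0175
gripper_force: 60.3
tip local [ 0.0943 -0.4262  0.0923] world [ 0.5401 -0.1355  0.0923] heading 89.96 nose_up 4.83 F [-0.1  0.8 -2. ] t 19.25 q [-0.58  0.55  0.17  1.23  0.08  0.99]
0.65 [0.4846 0.2667 0.0043] [ 0.5793 -0.058   0.1836]
0.54 [ 0.6979 -0.2819  0.323 ] [ 0.0597  0.1623 -0.1763]
0.51 [ 0.542  -0.1678  0.0882] [0.1534 0.0019 0.0644]
rack 0.57 [ 0.4932 -0.1826  0.0033]
0.64 [0.4807 0.2666 0.0036] [ 0.5791 -0.062   0.1842]
0.55 [ 0.5431 -0.1725  0.0945] [0.1492 0.0031 0.0578]
rack 0.71 [ 0.4968 -0.182   0.0026]
N 12 shift [ 0.0322  0.0011 -0.0357] turn [ 0.001  -0.0267 -0.0003] | dist 0.0686 ang 28.84
```

```bash
python3 -m crank '0 .032 .001 -.036 .001 -.0267 0;0 .032 .001 -.036 .001 -.0267 0;0 .032 .001 -.036 .001 -.0267 0;0 .032 .001 -.036 .001 -.0267 0;0 .032 .001 -.036 .001 -.0267 0;0 .032 .001 -.036 .001 -.0267 0;0 .032 .001 -.036 .001 -.0267 0;0 .032 .001 -.036 .001 -.0267 0;0 .032 .001 -.036 .001 -.0267 0;0 .032 .001 -.036 .001 -.0267 0;0 .032 .001 -.036 .001 -.0267 0;0 .032 .001 -.036 .001 -.0267 0' >/dev/null; python3 -m crank '0 0 0 0 0 0 0'; python3 -c "
from h import *
where()
s=sensors.read_state();Mi=np.linalg.inv(T(s['tcp_pos'],s['orientation']))
for n in ('scene','top'):
  im=shot(n)
  for d in mark_of('cookie1',im): print(d['p'],w(im,d['centre']),(Mi@np.append(w(im,d['centre']),1))[:3])
  for d in mark_of('turner_tip',im)[:1]: print('tip',d['p'],w(im,d['centre']),(Mi@np.append(w(im,d['centre']),1))[:3])
c=rp([.54,-.129,.0235],90,24); rows(*c,4)
"
```

```text
time_s: 20.85
tcp_pos: [0.5401, -0.2726, 0.1835]
orientation: [0.693, 0.69, -0.148, 0.147]
force: [0.2, -0.4, -2.0]
opening: 0.0172
gripper_force: 60.3
tip local [ 0.0933 -0.4191  0.0503] world [ 0.5406 -0.1284  0.0503] heading 89.8 nose_up -24.03 F [ 0.2 -0.4 -2. ] t 20.85 q [-0.27  0.34 -0.1   1.01 -0.4   1.28]
0.84 [ 0.5405 -0.1594  0.0652] [ 0.1516 -0.      0.062 ]
0.68 [0.4793 0.2645 0.0034] [ 0.5637 -0.0628 -0.0541]
tip 0.92 [ 0.5406 -0.1313  0.0514] [0.1828 0.     0.0632]
0.71 [0.4835 0.267  0.001 ] [ 0.567  -0.0586 -0.0529]
N 4 shift [0.0249 0.0003 0.05  ] turn [-0.0004 -0.0001 -0.0009] | dist 0.0268 ang 0.36
```

```bash
python3 -m crank '0 .025 0 .05 0 0 0;0 .025 0 .05 0 0 0;0 .025 0 .05 0 0 0;0 .024 0 .05 0 0 0;0 0 0 0 0 0 0' |grep force:; python3 -c "
from h import *
where()
d=rp([.54,-.129,.0235],90,37); rows(*d,6)"; python3 -m crank '0 .021 0 -.058 0 -.0241 0;0 .021 0 -.058 0 -.0241 0;0 .021 0 -.058 0 -.0241 0;0 .021 0 -.058 0 -.0241 0;0 .021 0 -.058 0 -.0241 0;0 .021 0 -.058 0 -.0241 0;0 0 0 0 0 0 0'; python3 -c "
from h import *
where()
s=sensors.read_state();Mi=np.linalg.inv(T(s['tcp_pos'],s['orientation']))
for n in ('scene','top'):
  im=shot(n)
  if n=='scene': p=proj(im,[.54,-.16,.02]).astype(int); cv2.imwrite('pics/s5.png',cv2.resize(im['pixels'][p[1]-60:p[1]+50,p[0]-70:p[0]+70,::-1],None,fx=4,fy=4,interpolation=2))
  for d in mark_of('cookie1',im): print(d['p'],w(im,d['centre']),(Mi@np.append(w(im,d['centre']),1))[:3])
  for d in mark_of('turner_tip',im)[:1]: print('tip',d['p'],w(im,d['centre']),(Mi@np.append(w(im,d['centre']),1))[:3])
e=rp([.54,-.129-.1,.0235],90,37); rows(*e,8)
"
```

```text
force: [0.1, 0.9, -0.6]
gripper_force: 60.4
tip local [ 0.0929 -0.4193  0.0224] world [ 0.5402 -0.1284  0.0224] heading 89.72 nose_up -23.99 F [ 0.1  0.9 -0.6] t 21.65 q [-0.27  0.36 -0.15  0.95 -0.4   1.28]
N 6 shift [ 0.0195  0.0004 -0.0592] turn [-0.0004 -0.0241 -0.0004] | dist 0.0448 ang 13.02
time_s: 22.35
tcp_pos: [0.5405, -0.2382, 0.1857]
orientation: [0.672, 0.669, -0.225, 0.224]
force: [-0.4, 0.1, -1.3]
opening: 0.0174
gripper_force: 60.4
tip local [ 0.0934 -0.4185  0.0233] world [ 0.5409 -0.1277  0.0233] heading 89.79 nose_up -37.05 F [-0.4  0.1 -1.3] t 22.35 q [-0.11  0.34 -0.19  0.97 -0.64  1.44]
0.84 [0.4813 0.2666 0.002 ] [ 0.5134 -0.0611 -0.1574]
0.53 [ 0.5404 -0.1502  0.0385] [ 0.1589 -0.0003  0.0644]
0.24 [ 0.5418 -0.2728  0.2575] [-0.0708  0.0014 -0.0365]
0.52 [0.4828 0.264  0.0015] [ 0.5117 -0.0595 -0.1555]
tip 0.58 [ 0.6917 -0.0398  0.3216] [ 0.0769  0.1504 -0.2284]
N 8 shift [-0.0832  0.0003  0.0625] turn [-0.0003 -0.     -0.0004] | dist 0.0999 ang 0.36
```

View pics/s5.png

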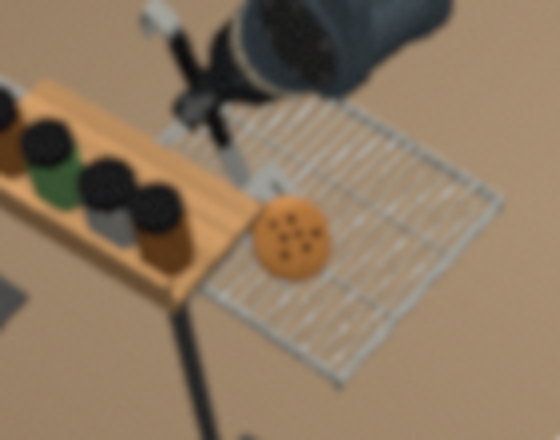

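```bash
python3 -m crank '0 -.055 0 .0415 0 0 0;0 -.055 0 .0415 0 0 0;0 -.055 0 .0415 0 0 0;0 -.055 0 .0415 0 0 0;0 -.055 0 .0415 0 0 0;0 -.055 0 .0415 0 0 0;0 -.055 0 .0415 0 0 0;0 -.055 0 .0415 0 0 0;0 -.055 0 .0415 0 0 0;0 -.055 0 .0415 0 0 0;0 -.055 0 .0415 0 0 0;0 0 0 0 0 0 0'; python3 -c "
from h import *
where()
for n in ('scene','top'):
  im=shot(n)
  if n=='scene': p=proj(im,[.54,-.16,.02]).astype(int); cv2.imwrite('pics/s6.png',cv2.resize(im['pixels'][p[1]-60:p[1]+50,p[0]-70:p[0]+70,::-1],None,fx=4,fy=4,interpolation=2))
  for d in mark_of('cookie1',im): print(d['p'],w(im,d['centre']))
"
```

```text
time_s: 23.85
tcp_pos: [0.5395, -0.3312, 0.1856]
orientation: [0.673, 0.668, -0.225, 0.224]
force: [0.3, -0.3, -1.6]
opening: 0.017
gripper_force: 60.4
tip local [ 0.1118 -0.5096  0.0233] world [ 0.5402 -0.2207  0.0233] heading 89.63 nose_up -37.04 F [ 0.3 -0.3 -1.6] t 23.85 q [-0.27  0.34 -0.19  0.85 -0.62  1.24]
0.87 [0.4825 0.2668 0.0021]
0.74 [ 0.5413 -0.1533  0.0184]
0.72 [0.4849 0.2652 0.0005]
0.7 [ 0.7343  0.313  -0.0015]
```

View pics/s6.png

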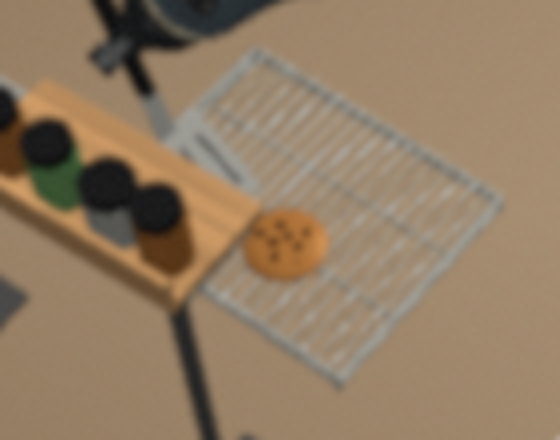

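```bash
python3 -c "
from h import *
a=rp([.53,-.24,.13],90,4); rows(*a,8)
b=tip_pose(-.0443,-.097,.10,4); rows(*b,12,cur=a)
c=tip_pose(-.0443,-.097,.008,4); rows(*c,4,cur=b)
"
```

```text
N 8 shift [-0.0971 -0.0098  0.0173] turn [-0.0002  0.0459 -0.0004] | dist 0.0939 ang 33.02
N 12 shift [ 0.3123 -0.0961 -0.001 ] turn [0.0008 0.     0.0109] | dist 0.4697 ang 11.8
N 4 shift [0.0134 0.     0.1912] turn [0. 0. 0.] | dist 0.092 ang 0.0
```

```bash
python3 -m crank '0 -.097 -.01 .017 0 .046 0;0 -.097 -.01 .017 0 .046 0;0 -.097 -.01 .017 0 .046 0;0 -.097 -.01 .017 0 .046 0;0 -.097 -.01 .017 0 .046 0;0 -.097 -.01 .017 0 .046 0;0 -.097 -.01 .017 0 .046 0;0 -.097 -.01 .017 0 .046 0;0 0 0 0 0 0 0' |grep tcp; python3 -m crank '0 .312 -.096 0 0 0 .011;0 .312 -.096 0 0 0 .011;0 .312 -.096 0 0 0 .011;0 .312 -.096 0 0 0 .011;0 .312 -.096 0 0 0 .011;0 .312 -.096 0 0 0 .011;0 .312 -.096 0 0 0 .011;0 .312 -.096 0 0 0 .011;0 .312 -.096 0 0 0 .011;0 .312 -.096 0 0 0 .011;0 .312 -.096 0 0 0 .011;0 .312 -.096 0 0 0 .011'|grep tcp;  python3 -m crank '0 0 0 0 0 0 0;0 0 0 0 0 0 0'; python3 -c "
from h import *
where()
s=sensors.read_state();Mi=np.linalg.inv(T(s['tcp_pos'],s['orientation']))
for n in ('scene','top'):
  im=shot(n)
  for d in mark_of('cookie1',im): print(d['p'],w(im,d['centre']),local(w(im,d['centre'])))
  for l in ('turner_tip','turner','turner_hook'):
    for d in mark_of(l,im)[:1]: print(l,d['p'],(Mi@np.append(w(im,d['centre']),1))[:3])
rows(*tip_pose(-.0443,-.097,.008,4),4)
"
```

```text
tcp_pos: [0.5289, -0.4234, 0.2051]
tcp_pos: [0.4365, 0.0397, 0.1747]
time_s: 26.35
tcp_pos: [0.437, 0.0387, 0.1747]
orientation: [0.777, 0.629, -0.022, 0.027]
force: [0.1, -0.5, -1.9]
opening: 0.0171
gripper_force: 60.4
tip local [-0.0406 -0.0955  0.0993] world [0.4758 0.2159 0.0993] heading 77.94 nose_up -3.86 F [ 0.1 -0.5 -1.9] t 26.35 q [ 0.13  0.12 -0.33  1.12 -0.07  1.92]
0.92 [0.453  0.2454 0.001 ] [-0.0689 -0.0712  0.001 ]
0.61 [ 0.5393 -0.1512  0.0203] [ 0.0967 -0.4418  0.0203]
turner_tip 0.62 [ 0.1833 -0.0029  0.0655]
turner 0.74 [0.093  0.0015 0.0673]
turner_hook 0.78 [-0.0707  0.0027 -0.0373]
0.55 [0.4507 0.2413 0.0002] [-0.0703 -0.0756  0.0002]
0.4 [ 0.7374  0.3136 -0.0024] [ 0.1956  0.0537 -0.0024]
turner_tip 0.66 [0.186  0.0005 0.0625]
turner 0.77 [0.0936 0.0047 0.0626]
turner_hook 0.67 [-0.074   0.0007 -0.0336]
N 4 shift [ 0.0123 -0.007   0.1887] turn [ 0.0021 -0.0005 -0.0013] | dist 0.0908 ang 0.91
```

```bash
python3 -c "
from h import *
a=tip_pose(-.066,-.1285,.03,4); rows(*a,4)
"
```

```text
N 4 shift [-0.0565 -0.0515  0.1471] turn [ 0.0021 -0.0005 -0.0013] | dist 0.0796 ang 0.91
```

```bash
python3 -m crank '0 -.057 -.052 .147 .002 0 -.001;0 -.057 -.052 .147 .002 0 -.001;0 -.057 -.052 .147 .002 0 -.001;0 -.057 -.052 .147 .002 0 -.001;0 0 0 0 0 0 0;0 0 0 0 0 0 0'|grep tcp;  python3 -c "
from h import *
where()
for n in ('scene','top'):
  im=shot(n)
  if n=='scene': p=proj(im,[.45,.245,.02]).astype(int); cv2.imwrite('pics/s7.png',cv2.resize(im['pixels'][p[1]-60:p[1]+60,p[0]-80:p[0]+80,::-1],None,fx=4,fy=4,interpolation=2))
  for d in mark_of('cookie1',im): print(d['p'],w(im,d['centre']),local(w(im,d['centre'])))
  for l in ('turner_tip','tray'):
    for d in mark_of(l,im)[:1]: print(l,d['p'],w(im,d['centre']),local(w(im,d['centre'])))
rows(*tip_pose(-.066,-.1285,.004,4),2)
"
```

```text
tcp_pos: [0.4071, 0.0116, 0.1063]
tip local [-0.0656 -0.128   0.031 ] world [0.4446 0.1891 0.031 ] heading 78.1 nose_up -3.82 F [ 0.5  0.1 -1.1] t 27.45 q [ 0.08  0.12 -0.52  0.95 -0.06  1.85]
0.9 [0.4545 0.2449 0.0028] [-0.0673 -0.0714  0.0028]
0.59 [ 0.5402 -0.1557  0.0199] [ 0.0984 -0.446   0.0199]
0.21 [0.4279 0.0987 0.0341] [-0.0635 -0.2199  0.0341]
turner_tip 0.79 [0.4443 0.1869 0.0316] [-0.0655 -0.1302  0.0316]
tray 0.73 [0.5363 0.3021 0.0015] [0.001  0.0013 0.0015]
0.76 [ 0.5437 -0.156   0.0247] [ 0.102  -0.4455  0.0247]
0.59 [0.4515 0.2382 0.0023] [-0.0689 -0.0785  0.0023]
0.54 [ 0.3914 -0.0566  0.1435] [-0.0675 -0.3794  0.1435]
turner_tip 0.81 [0.446  0.1895 0.0329] [-0.0643 -0.1273  0.0329]
tray 0.97 [ 0.5326  0.2997 -0.0011] [-0.0021 -0.0018 -0.0011]
N 2 shift [0.0058 0.     0.1095] turn [ 0.0005 -0.001  -0.0003] | dist 0.0263 ang 0.21
```

View pics/s7.png

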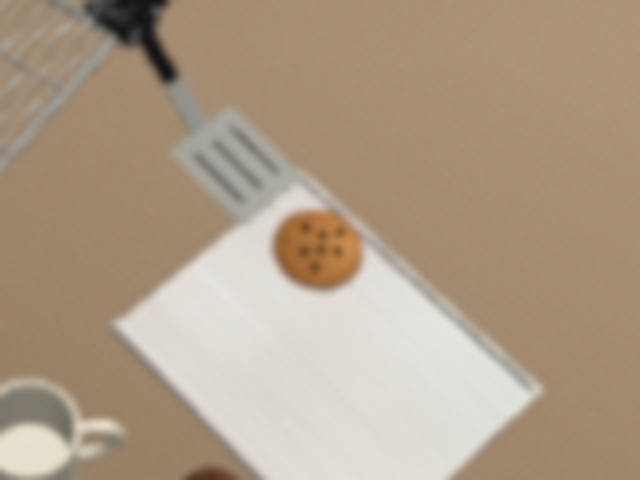

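```bash
python3 -m crank '0 .006 0 .11 0 -.001 0;0 .006 0 .11 0 -.001 0;0 0 0 0 0 0 0;0 0 0 .01 0 0 0;0 0 0 0 0 0 0' | grep force:; python3 -m crank '0 0 0 .01 0 0 0;0 0 0 0 0 0 0' | grep force:; python3 -c "
from h import *
where()"
```

```text
force: [-0.7, -0.6, -0.5]
gripper_force: 60.5
force: [-1.1, -2.4, 3.3]
gripper_force: 60.7
tip local [-0.0657 -0.1289  0.0015] world [0.4443 0.1883 0.0015] heading 78.13 nose_up -4.01 F [-1.1 -2.4  3.3] t 28.55 q [ 0.08  0.15 -0.56  0.87 -0.07  1.86]
```

```bash
python3 -m crank '0 .083 0 -.0057 0 0 0;0 .083 0 -.0057 0 0 0;0 .083 0 -.0057 0 0 0;0 .083 0 -.0057 0 0 0;0 .083 0 -.0057 0 0 0;0 .083 0 -.0057 0 0 0;0 .083 0 -.0057 0 0 0;0 .083 0 -.0057 0 0 0;0 .083 0 -.0057 0 0 0;0 .083 0 -.0057 0 0 0;0 .083 0 -.0057 0 0 0;0 .083 0 -.0057 0 0 0' | grep force:; python3 -c "
from h import *
where()
im=shot('scene')
for d in mark_of('cookie1',im): print(d['p'],local(w(im,d['centre'])))"; python3 -m crank '0 .083 0 -.0057 0 0 0;0 .083 0 -.0057 0 0 0;0 .083 0 -.0057 0 0 0;0 .083 0 -.0057 0 0 0;0 .083 0 -.0057 0 0 0;0 .083 0 -.0057 0 0 0;0 .083 0 -.0057 0 0 0;0 .083 0 -.0057 0 0 0;0 .083 0 -.0057 0 0 0' | grep force: ; python3 -c "
from h import *
where()
for n in ('scene','top'):
  im=shot(n)
  for d in mark_of('cookie1',im): print(d['p'],local(w(im,d['centre'])))"
```

```text
force: [-1.2, -3.3, 4.1]
gripper_force: 60.8
tip local [-0.0659 -0.0082  0.001 ] world [0.4688 0.3064 0.001 ] heading 78.13 nose_up -4.01 F [-1.2 -3.3  4.1] t 29.75 q [ 0.33  0.25 -0.44  0.91 -0.06  2.11]
0.86 [-0.0642  0.0244  0.0022]
0.56 [ 0.0975 -0.4452  0.0217]
force: [-0.7, -2.9, 4.1]
gripper_force: 60.8
tip local [-0.0658  0.0816  0.0008] world [0.4873 0.3943 0.0008] heading 78.14 nose_up -4.01 F [-0.7 -2.9  4.1] t 30.75 q [ 0.48  0.35 -0.3   0.96 -0.05  2.26]
0.69 [-0.068   0.0943  0.003 ]
0.51 [ 0.0991 -0.4433  0.0204]
0.53 [ 0.1037 -0.4461  0.0242]
0.51 [-0.0659  0.0977  0.0012]
```

Same as before: cookie against the lip. Finish going under, then lift as before.

```bash
python3 -m crank '0 .083 0 -.0057 0 0 0;0 .083 0 -.0057 0 0 0;0 .083 0 -.0057 0 0 0;0 .083 0 -.0057 0 0 0;0 .06 0 -.004 0 0 0;0 0 0 0 0 0 0' | grep force: ;  python3 -c "
from h import *
where()
"; python3 -m crank '0 -.014 0 -.001 0 .0124 0;0 -.014 0 -.001 0 .0124 0;0 -.014 0 -.001 0 .0124 0;0 -.014 0 -.001 0 .0124 0;0 -.014 0 -.001 0 .0124 0;0 -.014 0 -.001 0 .0124 0;0 -.014 0 -.001 0 .0124 0;0 -.014 0 -.001 0 .0124 0;0 0 0 -.1 0 0 0;0 0 0 -.2 0 0 0;0 0 0 -.3 0 0 0;0 0 0 -.2 0 0 0'|grep force:; python3 -m crank '0 0 0 -.1 0 0 0;0 0 0 0 0 0 0'|grep tcp; python3 -c "
from h import *
where()
s=sensors.read_state();Mi=np.linalg.inv(T(s['tcp_pos'],s['orientation']))
for n in ('scene','top'):
  im=shot(n)
  for d in mark_of('cookie1',im): print(d['p'],w(im,d['centre']),(Mi@np.append(w(im,d['centre']),1))[:3])
a=rp([.43,-.125,.12],90,-5); print(a[0]); rows(*a,26)
"
```

```text
force: [1.0, 1.9, 1.7]
gripper_force: 60.6
tip local [-0.0659  0.1294  0.0009] world [0.497  0.4412 0.0009] heading 78.19 nose_up -3.95 F [1.  1.9 1.7] t 31.55 q [ 0.55  0.41 -0.22  0.99 -0.05  2.33]
force: [0.8, 0.4, -2.7]
gripper_force: 60.4
tcp_pos: [0.4555, 0.2406, 0.1869]
tip local [-0.0651  0.1154  0.1403] world [0.4949 0.4273 0.1403] heading 78.15 nose_up 5.01 F [ 0.  -0.7 -1.8] t 32.95 q [ 0.45  0.21 -0.19  1.11  0.07  2.23]
0.71 [0.4853 0.3915 0.1378] [ 0.149  -0.0021  0.0623]
0.53 [ 0.5395 -0.1586  0.0204] [-0.3865  0.1637  0.1338]
0.52 [ 0.545  -0.1569  0.0221] [-0.3836  0.1688  0.1323]
[ 0.43   -0.3158  0.1665]
N 26 shift [-0.1781  0.0114 -0.0098] turn [ 0.0004  0.0001 -0.005 ] | dist 0.5566 ang 11.86
```

```bash
python3 -m crank '0 -.05 .011 -.005 0 0 -.005;0 -.1 .011 -.005 0 0 -.005;0 -.15 .011 -.005 0 0 -.005;0 -.2 .011 -.005 0 0 -.005;0 -.2 .011 -.005 0 0 -.005;0 -.2 .011 -.005 0 0 -.005;0 -.2 .011 -.005 0 0 -.005;0 -.2 .011 -.005 0 0 -.005;0 -.2 .011 -.005 0 0 -.005;0 -.2 .011 -.005 0 0 -.005;0 -.2 .011 -.005 0 0 -.005;0 -.2 .011 -.005 0 0 -.005' >/dev/null; python3 -m crank '0 -.2 .011 -.005 0 0 -.005;0 -.2 .011 -.005 0 0 -.005;0 -.2 .011 -.005 0 0 -.005;0 -.2 .011 -.005 0 0 -.005;0 -.2 .011 -.005 0 0 -.005;0 -.2 .011 -.005 0 0 -.005;0 -.2 .011 -.005 0 0 -.005;0 -.2 .011 -.005 0 0 -.005;0 -.2 .011 -.005 0 0 -.005;0 -.2 .011 -.005 0 0 -.005;0 -.2 .011 -.005 0 0 -.005;0 -.15 .011 -.005 0 0 -.005' > /dev/null;  python3 -m crank '0 -.1 .011 -.005 0 0 -.005;0 -.05 .011 -.005 0 0 -.005;0 0 0 0 0 0 0;0 0 0 0 0 0 0'|grep force; python3 -c "
from h import *
where()
s=sensors.read_state();Mi=np.linalg.inv(T(s['tcp_pos'],s['orientation']))
for n in ('scene','top'):
  im=shot(n)
  for d in mark_of('cookie1',im): print(d['p'],w(im,d['centre']),(Mi@np.append(w(im,d['centre']),1))[:3])
b=rp([.43,-.128,.05],90,24); rows(*b,12)
"
```

```text
force: [-0.1, 1.4, -2.0]
gripper_force: 60.3
tip local [-0.0163 -0.4331  0.107 ] world [ 0.4305 -0.1196  0.107 ] heading 89.9 nose_up 4.82 F [-0.1  1.4 -2. ] t 35.95 q [-0.67  0.34 -0.11  1.16  0.08  0.9 ]
0.61 [ 0.5404 -0.1533  0.0195] [0.1453 0.1084 0.1494]
0.56 [ 0.426  -0.1573  0.1041] [ 0.1482 -0.0044  0.0626]
0.87 [ 0.5462 -0.1574  0.0238] [0.1416 0.1143 0.1448]
0.43 [ 0.4273 -0.3107  0.1518] [-0.0007 -0.0017  0.0023]
N 12 shift [ 0.0234  0.0008 -0.024 ] turn [ 0.001  -0.0267 -0.0003] | dist 0.0477 ang 28.83
```

```bash
python3 -m crank '0 .023 .001 -.024 .001 -.0267 0;0 .023 .001 -.024 .001 -.0267 0;0 .023 .001 -.024 .001 -.0267 0;0 .023 .001 -.024 .001 -.0267 0;0 .023 .001 -.024 .001 -.0267 0;0 .023 .001 -.024 .001 -.0267 0;0 .023 .001 -.024 .001 -.0267 0;0 .023 .001 -.024 .001 -.0267 0;0 .023 .001 -.024 .001 -.0267 0;0 .023 .001 -.024 .001 -.0267 0;0 .023 .001 -.024 .001 -.0267 0;0 .023 .001 -.024 .001 -.0267 0' >/dev/null; python3 -m crank '0 0 0 0 0 0 0' |grep tcp; python3 -c "
from h import *
where()
s=sensors.read_state();Mi=np.linalg.inv(T(s['tcp_pos'],s['orientation']))
for n in ('scene','top'):
  im=shot(n)
  for d in mark_of('cookie1',im): print(d['p'],w(im,d['centre']),(Mi@np.append(w(im,d['centre']),1))[:3])
c=rp([.43,-.128,.0233],90,24); rows(*c,4)
"
```

```text
tcp_pos: [0.4304, -0.2721, 0.183]
tip local [-0.0141 -0.4411  0.0497] world [ 0.431  -0.1279  0.0497] heading 89.74 nose_up -24.04 F [ 0.3  0.3 -3.1] t 37.45 q [-0.34  0.12 -0.38  0.92 -0.4   1.21]
0.79 [ 0.4274 -0.159   0.0669] [ 0.1506 -0.0034  0.06  ]
0.79 [ 0.5424 -0.1525  0.0195] [0.1763 0.1116 0.1004]
0.62 [ 0.5441 -0.1563  0.023 ] [0.1714 0.1132 0.0987]
N 4 shift [ 0.025  -0.0009  0.0498] turn [-0.0004 -0.0001 -0.001 ] | dist 0.0267 ang 0.39
```

```bash
python3 -m crank '0 .025 0 .05 0 0 0;0 .025 0 .05 0 0 0;0 .024 0 .05 0 0 0;0 .024 0 .048 0 0 0;0 0 0 0 0 0 0' |grep tcp; python3 -m crank '0 .02 0 -.0585 0 -.0241 0;0 .02 0 -.0585 0 -.0241 0;0 .02 0 -.0585 0 -.0241 0;0 .02 0 -.0585 0 -.0241 0;0 .02 0 -.0585 0 -.0241 0;0 .02 0 -.0585 0 -.0241 0;0 0 0 0 0 0 0'|grep tcp; python3 -c "
from h import *
where()
s=sensors.read_state();Mi=np.linalg.inv(T(s['tcp_pos'],s['orientation']))
for n in ('scene',):
  im=shot(n)
  for d in mark_of('cookie1',im): print(d['p'],w(im,d['centre']),(Mi@np.append(w(im,d['centre']),1))[:3])
"; python3 -m crank '0 -.055 0 .0415 0 0 0;0 -.055 0 .0415 0 0 0;0 -.055 0 .0415 0 0 0;0 -.055 0 .0415 0 0 0;0 -.055 0 .0415 0 0 0;0 -.055 0 .0415 0 0 0;0 -.055 0 .0415 0 0 0;0 -.055 0 .0415 0 0 0;0 -.055 0 .0415 0 0 0;0 -.055 0 .0415 0 0 0;0 -.055 0 .0415 0 0 0;0 0 0 0 0 0 0' | grep force; python3 -c "
from h import *
where()
for n in ('scene','top'):
  im=shot(n)
  if n=='scene': p=proj(im,[.5,-.16,.02]).astype(int); cv2.imwrite('pics/s8.png',cv2.resize(im['pixels'][p[1]-60:p[1]+50,p[0]-70:p[0]+70,::-1],None,fx=4,fy=4,interpolation=2))
  for d in mark_of('cookie1',im): print(d['p'],w(im,d['centre']))
"
```

```text
tcp_pos: [0.43, -0.2721, 0.1556]
tcp_pos: [0.4309, -0.2383, 0.1863]
tip local [-0.0137 -0.441   0.0239] world [ 0.4314 -0.1278  0.0239] heading 89.73 nose_up -37.07 F [ 0.4  0.2 -3.4] t 38.85 q [-0.13  0.12 -0.47  0.89 -0.64  1.41]
0.81 [ 0.5394 -0.1557  0.0183] [0.1676 0.1081 0.0839]
0.59 [ 0.429  -0.1514  0.0419] [ 0.1563 -0.0023  0.0628]
force: [-0.6, 0.4, -1.9]
gripper_force: 60.3
tip local [ 0.0045 -0.5318  0.0239] world [ 0.4307 -0.2205  0.0239] heading 89.57 nose_up -37.05 F [-0.6  0.4 -1.9] t 40.15 q [-0.34  0.13 -0.47  0.74 -0.61  1.17]
0.86 [ 0.4275 -0.157   0.024 ]
0.81 [ 0.5391 -0.1545  0.0219]
0.49 [ 0.5447 -0.1551  0.0232]
```

View pics/s8.png

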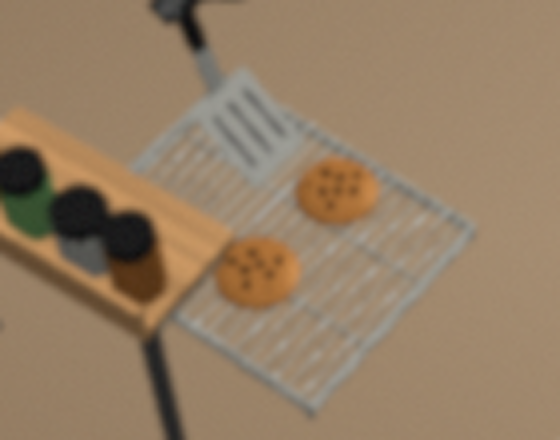

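```bash
cat >> h.py <<'E'
HK=np.array([-.0725,0,-.0345])
RF=np.array([.7037,-.2843,.325]); RE=np.array([.6882,-.0424,.325]); RY=(RE-RF)/np.linalg.norm(RE-RF)
def hp(hook,nose_down=58,heading=183.7):
    tb=tool_down(np.radians(heading))*R.from_euler('y',-nose_down,degrees=True); return np.array(hook)-tb.apply(HK),tb
def whook():
    s=sensors.read_state(); r=R.from_quat(s["orientation"]); p=np.array(s["tcp_pos"])+r.apply(HK); x=r.apply([1,0,0])
    d=p-RF; print("hook",p,"rel rail_free: x",(d@np.array([RY[1],-RY[0],0])).round(4),"y",(d@RY).round(4),"z",d[2].round(4),"heading",np.degrees(np.arctan2(x[1],x[0])).round(2),"nose_up",np.degrees(np.arcsin(x[2])).round(2),"roll",np.degrees(np.arcsin(r.apply([0,1,0])[2])).round(2),"F",np.array(s["force"]).round(1),"q",np.array(s["qpos"]).round(2),"t",s["time_s"])
E
python3 -c "
from h import *
a=rp([.43,-.27,.17],90,37); rows(*a,4)
b=hp([.55,-.31,.39]); print(b[0]); rows(*b,14,cur=a); rows(*b,16,cur=a)
"
```

```text
N 4 shift [-0.2677  0.0003 -0.1793] turn [-0.0006  0.0001 -0.0008] | dist 0.1546 ang 0.37
[ 0.5409 -0.3106  0.3102]
N 14 shift [0.0011 0.0841 0.0246] turn [-0.0551 -0.0128 -0.0505] | dist 0.133 ang 95.49
N 16 shift [0.0006 0.0734 0.0219] turn [-0.0482 -0.0112 -0.0442] | dist 0.133 ang 95.49
```

```bash
python3 -m crank '0 -.268 0 -.18 0 0 0;0 -.268 0 -.18 0 0 0;0 -.268 0 -.18 0 0 0;0 -.268 0 -.18 0 0 0;0 0 0 0 0 0 0' |grep tcp;python3 -m crank '0 .001 .073 .022 -.0482 -.0112 -.0442;0 .001 .073 .022 -.0482 -.0112 -.0442;0 .001 .073 .022 -.0482 -.0112 -.0442;0 .001 .073 .022 -.0482 -.0112 -.0442;0 .001 .073 .022 -.0482 -.0112 -.0442;0 .001 .073 .022 -.0482 -.0112 -.0442;0 .001 .073 .022 -.0482 -.0112 -.0442;0 .001 .073 .022 -.0482 -.0112 -.0442' | grep -E 'tcp|force:'; python3 -c "
from h import *
whook()"; python3 -m crank '0 .001 .073 .022 -.0482 -.0112 -.0442;0 .001 .073 .022 -.0482 -.0112 -.0442;0 .001 .073 .022 -.0482 -.0112 -.0442;0 .001 .073 .022 -.0482 -.0112 -.0442;0 .001 .073 .022 -.0482 -.0112 -.0442;0 .001 .073 .022 -.0482 -.0112 -.0442;0 .001 .073 .022 -.0482 -.0112 -.0442;0 .001 .073 .022 -.0482 -.0112 -.0442;0 0 0 0 0 0 0;0 0 0 0 0 0 0'| grep -E 'tcp|force:'; python3 -c "
from h import *
whook(); b=hp([.55,-.31,.39]);rows(*b,4)"
```

```text
tcp_pos: [0.431, -0.3822, 0.338]
tcp_pos: [0.4989, -0.3679, 0.3185]
force: [-0.3, 0.3, -1.9]
gripper_force: 60.4
hook [ 0.5119 -0.3883  0.395 ] rel rail_free: x -0.1981 y -0.0916 z 0.07 heading 131.89 nose_up -47.38 roll 4.48 F [-0.3  0.3 -1.9] q [-0.61 -0.18 -0.62  0.3  -0.05  0.16] t 41.65
tcp_pos: [0.5401, -0.3118, 0.3089]
force: [-1.2, -0.6, -1.5]
gripper_force: 60.4
hook [ 0.5494 -0.3113  0.3886] rel rail_free: x -0.1557 y -0.017 z 0.0636 heading -176.83 nose_up -57.91 roll 0.01 F [-1.2 -0.6 -1.5] q [-0.85 -0.06 -0.64  0.21  0.73 -0.59] t 42.65
N 4 shift [-0.0034  0.0023 -0.    ] turn [-0.0012 -0.0003 -0.0008] | dist 0.002 ang 0.52
```

```bash
python3 -c "
from h import *
s=sensors.read_state();Mi=np.linalg.inv(T(s['tcp_pos'],s['orientation']))
for k in range(2):
 for n in ('scene','top'):
  im=shot(n)
  for l in ('turner_tip','turner','turner_grip','turner_hook'):
    for d in mark_of(l,im)[:1]: print(n,l,round(d['p'],2),(Mi@np.append(w(im,d['centre']),1))[:3])
  for l in ('rail_free','rail_end'):
    for d in mark_of(l,im)[:1]: print(n,l,round(d['p'],2),w(im,d['centre']))
a=hp(RF+[-.055,0,.05]); rows(*a,4)
b=hp(RF+[0,0,.05]); rows(*b,4,cur=a)
c=hp(RF+[0,0,.001]); rows(*c,4,cur=b)
"
```

```text
scene turner_tip 0.56 [0.1889 0.0023 0.0591]
scene turner 0.52 [ 0.0941 -0.001   0.0636]
scene turner_grip 0.58 [ 0.0003 -0.0056  0.0006]
scene turner_hook 0.78 [-0.0774  0.0014 -0.0353]
scene rail_free 0.91 [ 0.7018 -0.2828  0.3273]
scene rail_end 0.7 [ 0.6921 -0.0421  0.3235]
top turner_tip 0.77 [ 0.1866 -0.0006  0.06  ]
top turner 0.75 [0.0908 0.0004 0.0638]
top turner_grip 0.71 [ 0.0006 -0.0011 -0.0001]
top turner_hook 0.51 [-0.0702 -0.0002 -0.0332]
top rail_free 0.72 [ 0.7045 -0.2838  0.3238]
top rail_end 0.67 [ 0.6902 -0.042   0.3225]
scene turner_tip 0.74 [ 0.1879 -0.0011  0.0623]
scene turner 0.85 [ 0.0927 -0.0006  0.0647]
scene turner_grip 0.65 [-0.0002 -0.0029  0.    ]
scene turner_hook 0.86 [-0.0746  0.0012 -0.0338]
scene rail_free 0.76 [ 0.7005 -0.2818  0.3231]
scene rail_end 0.84 [ 0.6878 -0.0435  0.3261]
top turner_tip 0.78 [ 0.1864 -0.0002  0.0602]
top turner 0.55 [ 0.0908 -0.0016  0.062 ]
top turner_grip 0.76 [ 0.0011 -0.002   0.0025]
top turner_hook 0.71 [-0.0717  0.0006 -0.0327]
top rail_free 0.74 [ 0.7057 -0.2821  0.3253]
top rail_end 0.69 [ 0.6903 -0.0429  0.3212]
N 4 shift [-0.0855  0.0431  0.1941] turn [-0.0009  0.     -0.0003] | dist 0.1039 ang 0.35
N 4 shift [-0.0606 -0.0074  0.097 ] turn [0. 0. 0.] | dist 0.055 ang 0.0
N 4 shift [ 0.0866 -0.      0.0541] turn [0. 0. 0.] | dist 0.049 ang 0.0
```

```bash
python3 -m crank '0 -.086 .043 .194 0 0 0;0 -.086 .043 .194 0 0 0;0 -.086 .043 .194 0 0 0;0 -.086 .043 .194 0 0 0;0 0 0 0 0 0 0' |grep -E 'tcp|force:'; python3 -c "
from h import *
whook()"; python3 -m crank '0 -.061 -.007 .097 0 0 0;0 -.061 -.007 .097 0 0 0;0 -.061 -.007 .097 0 0 0;0 -.061 -.007 .097 0 0 0;0 0 0 0 0 0 0;0 0 0 0 0 0 0'| grep -E 'tcp|force:'; python3 -c "
from h import *
whook()
for n in ('scene','top'):
  im=shot(n)
  p=proj(im,RF).astype(int); y0=max(p[1]-50,0); x0=max(p[0]-60,0); cv2.imwrite('pics/%s9.png'%n,cv2.resize(im['pixels'][y0:p[1]+60,x0:p[0]+60,::-1],None,fx=5,fy=5,interpolation=2))
  for l in ('turner_hook','rail_free'):
    for d in mark_of(l,im)[:1]: print(n,l,round(d['p'],2),w(im,d['centre']))
c=hp(RF+[0,0,.002]); rows(*c,5)
"
```

```text
tcp_pos: [0.6415, -0.2839, 0.2948]
force: [-1.2, 0.4, -1.8]
gripper_force: 60.4
hook [ 0.6507 -0.2832  0.3746] rel rail_free: x -0.0529 y 0.0044 z 0.0496 heading -176.39 nose_up -57.99 roll -0.07 F [-1.2  0.4 -1.8] q [-0.66  0.06 -0.59  0.04  0.59 -0.43] t 44.55
tcp_pos: [0.6954, -0.2853, 0.2955]
force: [-0.3, 0.6, -1.3]
gripper_force: 68.6
hook [ 0.7045 -0.2846  0.3752] rel rail_free: x 0.0008 y -0.0004 z 0.0502 heading -176.47 nose_up -58.0 roll -0.09 F [-0.3  0.6 -1.3] q [-0.6   0.15 -0.5   0.02  0.54 -0.39] t 45.15
scene turner_hook 0.48 [ 0.6932 -0.2842  0.3778]
scene rail_free 0.94 [ 0.7009 -0.2845  0.3271]
top turner_hook 0.58 [ 0.6792 -0.2882  0.1004]
top rail_free 0.62 [ 0.7043 -0.2824  0.324 ]
N 5 shift [0.0688 0.0009 0.0426] turn [-0.0008  0.     -0.0002] | dist 0.0486 ang 0.36
```

View pics/scene9.png

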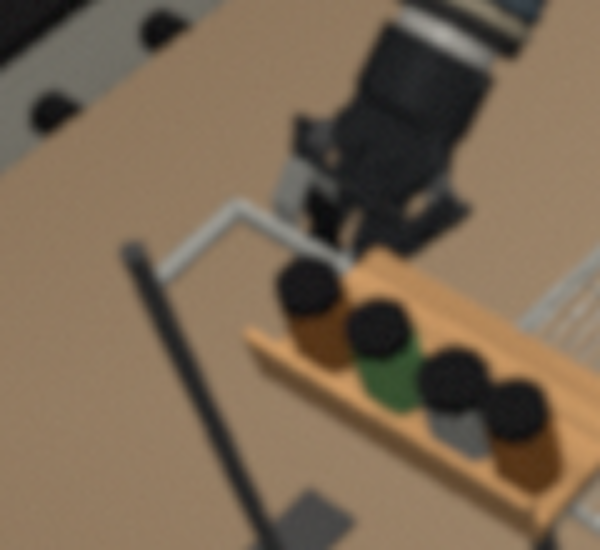

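View pics/top9.png

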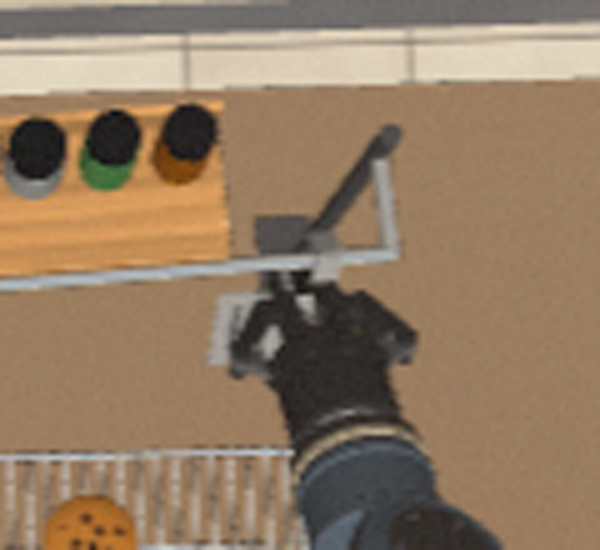

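```bash
python3 -c "
from h import *
s=sensors.read_state(); r=R.from_quat(s['orientation']); P=np.array(s['tcp_pos'])
G=lambda x,z: P+r.apply(np.array([.091+x,0,.063-z]))
h=np.array([-.819,.574]); n=np.array([-.574,-.819]); k=np.array([-.164,.097])
for n_ in('top','scene'):
  im=shot(n_); p=proj(im,RF).astype(int); y0=max(p[1]-50,0); x0=max(p[0]-60,0)
  c=lambda q:((proj(im,q)-[x0,y0])*5).round(0)
  print(n_,'rail_free',c(RF),'rail +-',c(RF+RY*.06),c(RF-RY*.06))
  for nm,v in (('top',k+.016*h),('outer front',k+.005*h-.016*n),('outer back',k+.005*h+.016*n),('free end',k-.02*h+.015*n)): print(nm,c(G(*v)),G(*v))
"

```

```text
top rail_free [303. 255.] rail +- [218. 263.] [388. 247.]
top [324. 228.] [ 0.7037 -0.2847  0.3917]
outer front [323. 255.] [ 0.6884 -0.2856  0.3799]
outer back [318. 208.] [ 0.7203 -0.2837  0.3816]
free end [310. 219.] [ 0.7206 -0.2837  0.3566]
scene rail_free [304. 251.] rail +- [380. 294.] [231. 209.]
top [277. 177.] [ 0.7037 -0.2847  0.3917]
outer front [300. 174.] [ 0.6884 -0.2856  0.3799]
outer back [262. 207.] [ 0.7203 -0.2837  0.3816]
free end [272. 235.] [ 0.7206 -0.2837  0.3566]
```

```bash
python3 -c "
from h import *
s=sensors.read_state();Mi=np.linalg.inv(T(s['tcp_pos'],s['orientation'])); print(s['gripper_force'],s['opening'],s['force'],s['torque'])
for k in range(3):
 for n in ('scene','top','wrist'):
  im=shot(n)
  for l in ('turner_tip','turner','turner_grip','turner_hook'):
    for d in mark_of(l,im)[:1]: 
      q=(Mi@np.append(w(im,d['centre']),1))[:3]
      print(n,l,round(d['p'],2),q,w(im,d['centre']))
  for l in ('rail_free',):
    for d in mark_of(l,im)[:1]: print(n,l,round(d['p'],2),w(im,d['centre']))
"

```

```text
68.56817364692688 0.01731278660122008 [-0.3237  0.1195 -1.0332] [-0.0217  1.0328 -0.0256]
scene turner_grip 0.7 [ 0.0057 -0.002   0.0018] [ 0.6934 -0.2874  0.29  ]
scene turner_hook 0.74 [-0.0653 -0.0011 -0.0459] [ 0.6905 -0.2865  0.3754]
scene rail_free 0.79 [ 0.703  -0.2796  0.3243]
top turner_tip 0.69 [0.2085 0.5969 0.2215] [0.7371 0.3145 0.0005]
top turner 0.76 [ 0.0841 -0.0034  0.0776] [ 0.7162 -0.2877  0.1834]
top turner_grip 0.74 [ 0.0042 -0.0025  0.0013] [ 0.6938 -0.2879  0.2916]
top turner_hook 0.51 [0.3056 0.1367 0.0214] [ 0.5433 -0.1578  0.0249]
top rail_free 0.56 [ 0.7041 -0.2852  0.3252]
wrist turner 0.81 [0.0825 0.0014 0.075 ] [ 0.7146 -0.283   0.1861]
wrist turner_grip 0.82 [ 0.0045 -0.0027  0.0039] [ 0.6958 -0.2881  0.2899]
scene turner 0.67 [0.3152 0.5956 0.0488] [0.5346 0.3013 0.0015]
scene turner_grip 0.46 [ 0.0001 -0.0023  0.0013] [ 0.696  -0.2876  0.295 ]
scene turner_hook 0.67 [-0.0683  0.0022 -0.0458] [ 0.692  -0.2832  0.378 ]
scene rail_free 0.92 [ 0.7025 -0.2845  0.3248]
top turner_tip 0.47 [0.1745 0.0023 0.0934] [ 0.6815 -0.2842  0.0982]
top turner 0.61 [ 0.
[... 346 characters left out ...]
0.0027] [ 0.6958 -0.2882  0.292 ]
scene turner_grip 0.53 [ 0.0047 -0.0003 -0.0001] [ 0.6922 -0.2858  0.2918]
scene turner_hook 0.73 [-0.0666  0.0015 -0.045 ] [ 0.6918 -0.2839  0.3762]
scene rail_free 0.79 [ 0.7033 -0.282   0.3265]
top turner_tip 0.51 [0.1743 0.0001 0.0885] [ 0.6775 -0.2866  0.1011]
top turner 0.48 [ 0.0806 -0.0004  0.0771] [ 0.7174 -0.2846  0.1866]
top turner_grip 0.63 [ 0.0041  0.0005 -0.003 ] [ 0.69   -0.2851  0.2939]
top turner_hook 0.51 [-0.064  -0.0012 -0.0446] [ 0.6909 -0.2866  0.3737]
top rail_free 0.85 [ 0.7051 -0.2829  0.3252]
wrist turner 0.93 [0.082  0.0029 0.073 ] [ 0.713  -0.2816  0.1875]
wrist turner_grip 0.95 [ 0.0036 -0.0047  0.0033] [ 0.6959 -0.2901  0.291 ]
```

```bash
python3 -c "
from h import *
im=shot('wrist'); save(im,'w10.png')
for i in range(3):
  shot('top'); s=sensors.read_state(); print(s['force'],s['torque'],s['tau'],s['tcp_pos'])
"

```

```text
[-0.3994  0.4937 -1.1696] [-0.0423  1.0816  0.0164] [  0.0009 -69.214   55.4144 -11.4597   1.7579  -0.0005] [ 0.6948 -0.2853  0.2956]
[-0.0686 -0.5084 -0.4164] [-0.0573  1.0554  0.0046] [ -0.0039 -69.2141  55.4147 -11.4598   1.7575  -0.0006] [ 0.6948 -0.2852  0.2956]
[ 0.4159  0.336  -1.5956] [-0.1104  1.0337  0.0191] [ -0.0014 -69.2145  55.4142 -11.4597   1.7578  -0.0005] [ 0.6948 -0.2853  0.2956]
```

View pics/w10.png

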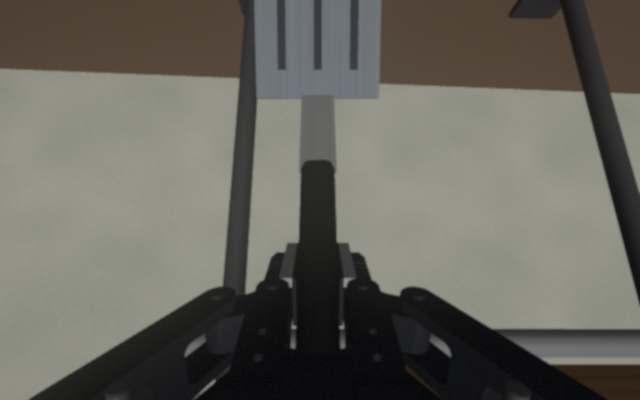

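```bash
python3 -m crank '0 .061 .007 -.097 0 0 0;0 .061 .007 -.097 0 0 0;0 .061 .007 -.097 0 0 0;0 .061 .007 -.097 0 0 0;0 0 0 0 0 0 0' |grep -E 'tcp|orce:'; python3 -c "
from h import *
import h
h.HK=np.array([-.0657,0,-.0457])
whook(); rows(*hp(RF+[-.055,0,.05],42),6)"
```

```text
tcp_pos: [0.6379, -0.2854, 0.2956]
force: [0.2, -0.5, -1.9]
gripper_force: 68.5
hook [ 0.634  -0.2855  0.3755] rel rail_free: x -0.0697 y 0.0032 z 0.0505 heading -176.54 nose_up -58.0 roll -0.1 F [ 0.2 -0.5 -1.9] q [-0.66  0.06 -0.59  0.04  0.59 -0.44] t 48.95
N 6 shift [ 0.0049  0.0006 -0.0094] turn [-0.0007  0.0296 -0.0003] | dist 0.0076 ang 16.01
```

```bash
python3 -m crank '0 .005 0 -.009 0 .03 0;0 .005 0 -.009 0 .03 0;0 .005 0 -.009 0 .03 0;0 .005 0 -.009 0 .03 0;0 .005 0 -.009 0 .03 0;0 .005 0 -.009 0 .03 0;0 0 0 0 0 0 0' |grep -E 'tcp|orce:'; python3 -c "
from h import *
import h
h.HK=np.array([-.0657,0,-.0457]); whook()
s=sensors.read_state();Mi=np.linalg.inv(T(s['tcp_pos'],s['orientation'])); print(s['torque'],s['gripper_force'])
from collections import defaultdict
D=defaultdict(list)
for k in range(4):
 for n in ('scene','top','wrist'):
  im=shot(n)
  for l in ('turner_tip','turner','turner_grip','turner_hook'):
    for d in mark_of(l,im)[:1]:
      q=(Mi@np.append(w(im,d['centre']),1))[:3]
      if np.linalg.norm(q)<.25: D[l].append(q)
  for l in ('rail_free','rail_end'):
    for d in mark_of(l,im)[:1]:
      q=w(im,d['centre'])
      if abs(q[2]-.325)<.02: D[l].append(q)
for l in D: print(l,len(D[l]),np.mean(D[l],0),np.std(D[l],0))
"
```

```text
tcp_pos: [0.6333, -0.2859, 0.298]
force: [-0.3, 0.4, -1.9]
gripper_force: 68.5
hook [ 0.6518 -0.2845  0.3759] rel rail_free: x -0.0519 y 0.0031 z 0.0509 heading -176.46 nose_up -41.85 roll -0.17 F [-0.3  0.4 -1.9] q [-0.6   0.12 -0.28  0.55  0.42 -0.52] t 49.65
[-0.0311  0.7512  0.0152] 68.46612811088562
turner_tip 7 [ 0.177  -0.0009  0.0897] [0.0019 0.0017 0.001 ]
turner 11 [0.0829 0.0013 0.0773] [0.0015 0.0025 0.0023]
turner_grip 11 [ 0.0051 -0.0023  0.0044] [0.0305 0.0016 0.0276]
turner_hook 9 [-0.0577 -0.0006 -0.0403] [0.0223 0.0025 0.0151]
rail_free 6 [ 0.7038 -0.2828  0.3256] [0.0022 0.001  0.0013]
rail_end 7 [ 0.6907 -0.0422  0.3249] [0.0015 0.0018 0.002 ]
```

```bash
python3 -c "
from h import *
a=(np.array([.583,-.46,.20]),tool_down(np.radians(172))); rows(*a,10)
b=(np.array([.583,-.46,.095]),a[1]); rows(*b,4,cur=a)"
```

```text
N 10 shift [ 0.0662 -0.1486  0.0596] turn [0.0045 0.0463 0.0121] | dist 0.2055 ang 43.26
N 4 shift [0.     0.     0.2188] turn [0. 0. 0.] | dist 0.105 ang 0.0
```

```bash
python3 -m crank '0 .066 -.149 .06 .0045 .0463 .012;0 .066 -.149 .06 .0045 .0463 .012;0 .066 -.149 .06 .0045 .0463 .012;0 .066 -.149 .06 .0045 .0463 .012;0 .066 -.149 .06 .0045 .0463 .012;0 .066 -.149 .06 .0045 .0463 .012;0 .066 -.149 .06 .0045 .0463 .012;0 .066 -.149 .06 .0045 .0463 .012;0 .066 -.149 .06 .0045 .0463 .012;0 .066 -.149 .06 .0045 .0463 .012;0 0 0 0 0 0 0' |grep -E 'tcp|orce:'; python3 -c "
from h import *
a=(np.array([.583,-.46,.096]),tool_down(np.radians(172))); rows(*a,4); where(); print(sensors.read_state()['torque'])"
```

```text
tcp_pos: [0.5831, -0.4619, 0.1955]
force: [-0.1, -0.4, -3.4]
gripper_force: 68.4
N 4 shift [0.     0.0036 0.2073] turn [ 0.0002 -0.0009  0.    ] | dist 0.0995 ang 0.34
tip local [ 0.0172 -0.7492  0.1336] world [ 0.3986 -0.4359  0.1336] heading 172.01 nose_up 0.33 F [-0.1 -0.4 -3.4] t 54.95 q [-0.67  0.81  0.78  1.55 -0.   -0.53]
[-0.0373 -0.2117  0.0616]
```

```bash
python3 -m crank '0 0 .003 .207 0 -.001 0;0 0 .003 .207 0 -.001 0;0 0 .003 .207 0 -.001 0;0 0 .003 .207 0 -.001 0;0 0 0 .03 0 0 0;0 0 0 .03 0 0 0;0 0 0 .03 0 0 0;0 0 0 .03 0 0 0;0 0 0 0 0 0 0' |grep -E 'tcp|orce:';python3 -m crank '0 0 0 .03 0 0 0;0 0 0 .03 0 0 0;0 0 0 .03 0 0 0;0 0 0 0 0 0 0' |grep -E 'tcp|orce:'; python3 -m crank '0 0 0 .025 0 0 0;0 0 0 .025 0 0 0;0 0 0 0 0 0 0' |grep -E 'tcp|orce:'
```

```text
tcp_pos: [0.5848, -0.4596, 0.087]
force: [3.8, -1.6, 5.1]
gripper_force: 68.8
tcp_pos: [0.584, -0.4593, 0.0748]
force: [3.0, -0.3, 3.2]
gripper_force: 67.7
tcp_pos: [0.5839, -0.4591, 0.0685]
force: [2.5, -1.3, 2.2]
gripper_force: 67.0
```

```bash
python3 -m crank '0 0 0 .02 0 0 0;0 0 0 .02 0 0 0;0 0 0 0 0 0 0' |grep -E 'tcp|orce:'; python3 -m crank '0 0 0 .012 0 0 0;0 0 0 0 0 0 0' |grep -E 'tcp|orce:'; python3 -m crank '0 0 0 -.1 0 0 0;0 0 0 -.3 0 0 0;0 0 0 -.4 0 0 0;0 0 0 -.4 0 0 0;0 0 0 0 0 0 0' |grep -E 'tcp|orce:'; python3 -c "
from h import *
s=sensors.read_state();Mi=np.linalg.inv(T(s['tcp_pos'],s['orientation'])); print(s['torque'],s['gripper_force'])
from collections import defaultdict
D=defaultdict(list)
for k in range(3):
 for n in ('scene','top','wrist'):
  im=shot(n)
  for l in ('turner_tip','turner','turner_grip','turner_hook'):
    for d in mark_of(l,im)[:1]:
      q=(Mi@np.append(w(im,d['centre']),1))[:3]
      if np.linalg.norm(q)<.25: D[l].append(q)
for l in D: print(l,len(D[l]),np.mean(D[l],0),np.median(D[l],0))
"
```

```text
tcp_pos: [0.584, -0.4592, 0.0639]
force: [1.9, -1.1, 3.3]
gripper_force: 66.7
tcp_pos: [0.5841, -0.4592, 0.0626]
force: [1.9, -0.8, 2.9]
gripper_force: 66.5
tcp_pos: [0.5848, -0.4604, 0.2155]
force: [1.2, -0.4, -1.5]
gripper_force: 66.2
[-0.0644 -0.2294  0.0062] 66.18412256240845
turner_tip 3 [ 0.1908 -0.002   0.0683] [ 0.1916 -0.0024  0.0707]
turner 6 [0.0942 0.0024 0.0705] [0.0948 0.0024 0.0712]
turner_grip 5 [ 0.0015 -0.0011  0.0069] [ 0.0019 -0.0015  0.0084]
turner_hook 7 [-0.0461  0.0003 -0.0145] [-0.0695  0.001  -0.0272]
```

```bash
python3 -c "
from h import *
s=sensors.read_state();Mi=np.linalg.inv(T(s['tcp_pos'],s['orientation'])); print(s['torque'],s['gripper_force'],s['opening'],s['tcp_pos'])
for k in range(2):
 for n in ('scene','top','wrist'):
  im=shot(n)
  if k==0 and n=='wrist': save(im,'w11.png')
  for l in ('turner_tip','turner','turner_grip','turner_hook'):
    for d in mark_of(l,im)[:1]:
      q=(Mi@np.append(w(im,d['centre']),1))[:3]
      if np.linalg.norm(q)<.25: print(n,l,round(d['p'],2),q)
"
```

```text
[-0.0048 -0.1616 -0.0225] 66.12350106239319 0.0171232436621827 [ 0.5833 -0.459   0.2069]
scene turner_tip 0.97 [ 0.189  -0.0024  0.0626]
scene turner 0.56 [ 0.0918 -0.0008  0.0653]
scene turner_grip 0.69 [-0.0013 -0.0022  0.0004]
scene turner_hook 0.74 [ 0.0023 -0.0028 -0.0038]
top turner_hook 0.63 [-0.0702  0.0006 -0.0377]
wrist turner 0.75 [0.0947 0.0034 0.0624]
wrist turner_grip 0.78 [-0.0032 -0.003   0.0017]
scene turner_tip 0.57 [ 0.1898 -0.0001  0.061 ]
scene turner 0.91 [0.0889 0.0011 0.0623]
scene turner_grip 0.95 [ 0.0005 -0.0021 -0.0028]
scene turner_hook 0.9 [-0.0721  0.0004 -0.0367]
top turner_hook 0.54 [-0.0703 -0.002  -0.0357]
wrist turner 0.75 [ 0.0951 -0.0006  0.0628]
wrist turner_grip 0.94 [-0.0031 -0.0019 -0.0013]
```

```bash
sed -i 's/^HK=.*/HK=np.array([-.072,0,-.0355])/; s/^RF=.*/RF=np.array([.7036,-.2835,.325]); RE=np.array([.6890,-.0423,.325]); RY=(RE-RF)\/np.linalg.norm(RE-RF); RX=np.array([RY[1],-RY[0],0])/; s/183\.7/183.5/' h.py; python3 -c "
from h import *
a=hp(RF-.065*RX+[0,0,.043],50); print(a[0]); rows(*a,12)
b=hp(RF-.002*RX+[0,0,.043],50); rows(*b,6,cur=a)
c=hp(RF-.002*RX+[0,0,.0],50); rows(*c,8,cur=b)
"
```

```text
[ 0.6197 -0.2886  0.29  ]
N 12 shift [-0.0414  0.1213 -0.0452] turn [-0.0047 -0.0458 -0.0099] | dist 0.1931 ang 50.84
N 6 shift [-0.0562 -0.0001  0.067 ] turn [0. 0. 0.] | dist 0.063 ang 0.0
N 8 shift [0.0343 0.     0.0288] turn [0. 0. 0.] | dist 0.043 ang 0.0
```

```bash
python3 -m crank '0 -.041 .121 -.045 -.0047 -.0458 -.01;0 -.041 .121 -.045 -.0047 -.0458 -.01;0 -.041 .121 -.045 -.0047 -.0458 -.01;0 -.041 .121 -.045 -.0047 -.0458 -.01;0 -.041 .121 -.045 -.0047 -.0458 -.01;0 -.041 .121 -.045 -.0047 -.0458 -.01;0 -.041 .121 -.045 -.0047 -.0458 -.01;0 -.041 .121 -.045 -.0047 -.0458 -.01;0 -.041 .121 -.045 -.0047 -.0458 -.01;0 -.041 .121 -.045 -.0047 -.0458 -.01;0 -.041 .121 -.045 -.0047 -.0458 -.01;0 -.041 .121 -.045 -.0047 -.0458 -.01' >/dev/null; python3 -m crank '0 0 0 0 0 0 0;0 0 0 0 0 0 0;0 0 0 0 0 0 0' |grep -E 'tcp|orce:'; python3 -c "
from h import *
whook()
s=sensors.read_state();Mi=np.linalg.inv(T(s['tcp_pos'],s['orientation'])); print(s['torque'],s['gripper_force'])
from collections import defaultdict
D=defaultdict(list)
for k in range(3):
 for n in ('scene','top','wrist'):
  im=shot(n)
  for l in ('turner_tip','turner','turner_grip','turner_hook'):
    for d in mark_of(l,im)[:1]:
      q=(Mi@np.append(w(im,d['centre']),1))[:3]
      if np.linalg.norm(q-[.05,0,0])<.18: D[l].append(q)
for l in D: print(l,len(D[l]),np.mean(D[l],0),np.median(D[l],0))
b=hp(RF-.002*RX+[0,0,.043],50); rows(*b,6)
"
```

```text
tcp_pos: [0.6194, -0.2896, 0.29]
force: [0.7, -0.3, -1.1]
gripper_force: 66.1
hook [ 0.6385 -0.2883  0.368 ] rel rail_free: x -0.0653 y -0.0009 z 0.043 heading -176.3 nose_up -49.96 roll -0.06 F [ 0.7 -0.3 -1.1] q [-0.66  0.06 -0.47  0.31  0.53 -0.52] t 62.8
[-0.0791  0.8521 -0.0399] 66.08965158462524
turner_tip 6 [ 0.1879 -0.0013  0.0607] [ 0.1877 -0.0014  0.0608]
turner 9 [0.0938 0.0009 0.0634] [0.0935 0.0003 0.0631]
turner_grip 9 [ 0.0029 -0.0025  0.0003] [ 0.003  -0.002  -0.0005]
turner_hook 6 [-0.0721 -0.0002 -0.036 ] [-0.0721  0.     -0.036 ]
N 6 shift [-0.0573  0.0003  0.0674] turn [0.0002 0.     0.0002] | dist 0.0637 ang 0.15
```

```bash
python3 -m crank '0 -.057 0 .067 0 0 0;0 -.057 0 .067 0 0 0;0 -.057 0 .067 0 0 0;0 -.057 0 .067 0 0 0;0 -.057 0 .067 0 0 0;0 -.057 0 .067 0 0 0;0 0 0 0 0 0 0;0 0 0 0 0 0 0' |grep -E 'tcp|orce:'; python3 -c "
from h import *
whook()
s=sensors.read_state();Mi=np.linalg.inv(T(s['tcp_pos'],s['orientation'])); print(s['torque'],s['gripper_force'])
from collections import defaultdict
D=defaultdict(list)
for k in range(3):
 for n in ('scene','top'):
  im=shot(n)
  for l in ('turner','turner_hook'):
    for d in mark_of(l,im)[:1]:
      q=(Mi@np.append(w(im,d['centre']),1))[:3]
      if np.linalg.norm(q-[.05,0,0])<.18: D[l].append(q)
for l in D: print(l,len(D[l]),np.mean(D[l],0),np.median(D[l],0))
c=hp(RF-.002*RX+[0,0,.0],50); rows(*c,8)
"
```

```text
tcp_pos: [0.6823, -0.2847, 0.2897]
force: [-0.6, 0.1, -0.5]
gripper_force: 66.1
hook [ 0.7013 -0.2835  0.3677] rel rail_free: x -0.0023 y 0.0002 z 0.0427 heading -176.31 nose_up -49.98 roll -0.02 F [-0.6  0.1 -0.5] q [-0.58  0.15 -0.37  0.28  0.48 -0.45] t 65.85
[-0.0451  0.8982 -0.0353] 66.08993768692017
turner 4 [ 0.0697 -0.0024  0.0469] [ 0.0918 -0.0022  0.0621]
turner_hook 3 [-0.0716 -0.0006 -0.0374] [-0.0706 -0.0005 -0.0372]
N 8 shift [0.034  0.0001 0.029 ] turn [0.0001 0.     0.0002] | dist 0.0429 ang 0.15
```

No slip this time. Lower onto the rail in steps.

```bash
python3 -m crank '0 .034 0 .029 0 0 0;0 .034 0 .029 0 0 0;0 .034 0 .029 0 0 0;0 .034 0 .029 0 0 0;0 0 0 0 0 0 0' |grep -E 'tcp|orce:'; python3 -m crank '0 .034 0 .029 0 0 0;0 .034 0 .029 0 0 0;0 0 0 0 0 0 0' |grep -E 'tcp|orce:';python3 -m crank '0 .034 0 .029 0 0 0;0 0 0 0 0 0 0' |grep -E 'tcp|orce:';  python3 -c "
from h import *
whook()
s=sensors.read_state();Mi=np.linalg.inv(T(s['tcp_pos'],s['orientation'])); print(s['torque'],s['gripper_force'])
from collections import defaultdict
D=defaultdict(list)
for k in range(2):
 for n in ('scene','top','wrist'):
  im=shot(n)
  for l in ('turner','turner_hook','turner_tip','turner_grip'):
    for d in mark_of(l,im)[:1]:
      q=(Mi@np.append(w(im,d['centre']),1))[:3]
      if np.linalg.norm(q-[.05,0,0])<.18: D[l].append(q)
for l in D: print(l,len(D[l]),np.mean(D[l],0),np.median(D[l],0))
"
```

```text
tcp_pos: [0.682, -0.2847, 0.267]
force: [-0.5, 0.3, -1.7]
gripper_force: 66.1
tcp_pos: [0.6821, -0.2847, 0.2566]
force: [-0.1, -0.0, -2.5]
gripper_force: 66.1
tcp_pos: [0.6823, -0.2848, 0.2516]
force: [0.4, 0.5, -2.0]
gripper_force: 66.1
hook [ 0.7014 -0.2835  0.3295] rel rail_free: x -0.0022 y 0.0001 z 0.0045 heading -176.35 nose_up -49.96 roll -0.0 F [ 0.4  0.5 -2. ] q [-0.58  0.19 -0.44  0.19  0.48 -0.45] t 67.75
[-0.0192  0.9165 -0.027 ] 66.08980894088745
turner_hook 4 [-0.0722 -0.0006 -0.0357] [-0.0727  0.0001 -0.0363]
turner_tip 2 [ 0.1872 -0.0004  0.0611] [ 0.1872 -0.0004  0.0611]
turner_grip 3 [ 0.0314 -0.0037  0.0207] [ 0.0026 -0.0036  0.0022]
turner 3 [0.0926 0.0005 0.0622] [ 0.0925 -0.0005  0.0626]
```

```bash
python3 -m crank '0 0 .05 0 0 0 0;0 0 .1 0 0 0 0;0 0 .15 0 0 0 0;0 0 .15 0 0 0 0;0 0 .1 0 0 0 0;0 0 0 0 0 0 0' |grep -E 'tcp|orce:'; python3 -c "
from h import *
whook();print(sensors.read_state()['torque'])
for n in('scene','top'):
 im=shot(n)
 for d in mark_of('turner_hook',im)[:1]: print(round(d['p'],2),w(im,d['centre']))
"
```

```text
tcp_pos: [0.6781, -0.2166, 0.2525]
force: [0.2, -0.3, -2.3]
gripper_force: 66.1
hook [ 0.6971 -0.2153  0.3305] rel rail_free: x -0.0023 y 0.0685 z 0.0055 heading -176.2 nose_up -50.01 roll -0.03 F [ 0.2 -0.3 -2.3] q [-0.48  0.11 -0.54  0.13  0.41 -0.37] t 69.85
[-0.0591  0.9823  0.015 ]
0.29 [ 0.5432 -0.1531  0.0206]
0.69 [ 0.6942 -0.2196  0.3297]
```

```bash
python3 -m crank '0 0 .1 0 0 0 0;0 0 .15 0 0 0 0;0 0 .15 0 0 0 0;0 0 .15 0 0 0 0;0 0 .1 0 0 0 0;0 0 0 0 0 0 0' |grep -E 'tcp|orce:'; python3 -c "
from h import *
whook();print(sensors.read_state()['torque'])";  python3 -m crank '0 0 .1 0 0 0 0;0 0 .15 0 0 0 0;0 0 .1 0 0 0 0;0 0 .1 0 0 0 0;0 0 .05 0 0 0 0;0 0 0 0 0 0 0;0 0 0 0 0 0 0' |grep -E 'tcp|orce:'; python3 -c "
from h import *
whook();s=sensors.read_state();Mi=np.linalg.inv(T(s['tcp_pos'],s['orientation'])); print(s['torque'],s['gripper_force'])
for n in('scene','top','wrist'):
 im=shot(n)
 for l in ('turner','turner_hook','turner_tip','turner_grip'):
  for d in mark_of(l,im)[:1]: print(n,l,round(d['p'],2),w(im,d['centre']),(Mi@np.append(w(im,d['centre']),1))[:3])
"
```

```text
tcp_pos: [0.6732, -0.1398, 0.2523]
force: [0.8, -0.6, -2.2]
gripper_force: 66.1
hook [ 0.6922 -0.1385  0.3303] rel rail_free: x -0.0026 y 0.1454 z 0.0053 heading -176.25 nose_up -50.0 roll -0.02 F [ 0.8 -0.6 -2.2] q [-0.33  0.04 -0.63  0.07  0.3  -0.27] t 70.65
[-0.0173  0.9256  0.0179]
tcp_pos: [0.6697, -0.0813, 0.2525]
force: [0.9, 0.7, -1.0]
gripper_force: 66.0
hook [ 0.6887 -0.08    0.3305] rel rail_free: x -0.0026 y 0.204 z 0.0055 heading -176.28 nose_up -50.02 roll -0.04 F [ 0.9  0.7 -1. ] q [-0.21 -0.   -0.68  0.04  0.21 -0.18] t 71.35
[0.0228 0.65   0.1334] 66.02961659431458
scene turner 0.55 [ 0.659  -0.0845  0.1394] [ 0.0936 -0.0025  0.0644]
scene turner_tip 0.73 [ 0.5944 -0.0887  0.0719] [ 0.1869 -0.0024  0.0581]
scene turner_grip 0.68 [ 0.6662 -0.0839  0.2506] [ 0.0038 -0.0024 -0.0015]
top turner 0.42 [ 0.6579 -0.0834  0.1449] [ 0.0901 -0.0012  0.0601]
top turner_hook 0.53 [ 0.6889 -0.0812  0.3313] [-0.0727 -0.0012 -0.0359]
top turner_tip 0.67 [ 0.5961 -0.0865  0.0689] [ 0.188  -0.0004  0.0615]
top turner_grip 0.44 [ 0.6682 -0.084   0.2531] [ 0.0005 -0.0026 -0.0016]
wrist turner 0.9 [ 0.655  -0.0807  0.1415] [0.0945 0.0016 0.0601]
wrist turner_grip 0.83 [ 0.6676 -0.0817  0.2498] [ 0.0034 -0.0003  0.0001]
```

```bash
python3 -m crank '0 0 .04 0 0 0 0;0 0 .04 0 0 0 0;0 0 .04 0 0 0 0;0 0 0 0 0 0 0' |grep -E 'tcp|orce:';  python3 -m crank '0 0 .02 0 0 0 0;0 0 0 0 0 0 0' |grep -E 'tcp|orce:'; python3 -m crank '0 0 .02 0 0 0 0;0 0 0 0 0 0 0' |grep -E 'tcp|orce:'; python3 -c "
from h import *
whook();print(sensors.read_state()['torque'])"
```

```text
tcp_pos: [0.6687, -0.0661, 0.2525]
force: [4.1, 0.5, 0.6]
gripper_force: 65.8
tcp_pos: [0.6685, -0.0643, 0.2525]
force: [4.5, -0.7, 1.8]
gripper_force: 65.8
tcp_pos: [0.6684, -0.0621, 0.2525]
force: [5.0, -2.2, 1.2]
gripper_force: 65.8
hook [ 0.6874 -0.0608  0.3305] rel rail_free: x -0.0027 y 0.2232 z 0.0055 heading -176.31 nose_up -50.02 roll -0.04 F [ 5.  -2.2  1.2] q [-0.17 -0.02 -0.69  0.04  0.18 -0.15] t 72.9
[-0.0706  0.1751 -0.2995]
```

```bash
python3 -c "
from h import *
s=sensors.read_state(); r=R.from_quat(s['orientation']); p=np.array(s['tcp_pos']); hk=p+r.apply(HK)
t=r*R.from_euler('y',-6,degrees=True); q=hk+.0027*RX-.001*RY+[0,0,-.003]
rows(q-t.apply(HK),t,4); rows(q-t.apply(HK)-[0,0,.002],t,1,cur=(q-t.apply(HK),t))"
```

```text
N 4 shift [-0.0064 -0.0021  0.0239] turn [-0.     -0.0167  0.    ] | dist 0.0119 ang 6.0
N 1 shift [0.0138 0.     0.0093] turn [0. 0. 0.] | dist 0.002 ang 0.0
```

```bash
python3 -m crank '0 -.006 -.002 .024 0 -.0167 0;0 -.006 -.002 .024 0 -.0167 0;0 -.006 -.002 .024 0 -.0167 0;0 -.006 -.002 .024 0 -.0167 0;0 0 0 0 0 0 0' |grep -E 'tcp|orce:';  python3 -m crank '0 .014 0 .009 0 0 0;0 0 0 0 0 0 0' |grep -E 'tcp|orce:'; python3 -c "
from h import *
whook();print(sensors.read_state()['torque'])"
```

```text
tcp_pos: [0.6791, -0.0623, 0.2471]
force: [3.9, 0.5, 2.0]
gripper_force: 65.8
tcp_pos: [0.6796, -0.0624, 0.2464]
force: [3.6, 1.0, 4.0]
gripper_force: 66.2
hook [ 0.6903 -0.0617  0.326 ] rel rail_free: x 0.0002 y 0.2222 z 0.001 heading -176.26 nose_up -56.05 roll -0.05 F [3.6 1.  4. ] q [-0.18  0.01 -0.8  -0.2   0.2  -0.14] t 73.6
[-0.0012 -0.1697  0.0624]
```

```bash
python3 -m crank '0 -.004 0 .006 0 0 0;0 0 0 0 0 0 0' |grep -E 'tcp|orce:'; python3 -c "
from h import *
whook();s=sensors.read_state();Mi=np.linalg.inv(T(s['tcp_pos'],s['orientation'])); print(s['torque'],s['gripper_force'])
for n in('scene','top','wrist'):
 im=shot(n)
 for l in ('turner','turner_hook','turner_tip','turner_grip'):
  for d in mark_of(l,im)[:1]: print(n,l,round(d['p'],2),w(im,d['centre']),(Mi@np.append(w(im,d['centre']),1))[:3])
 for d in mark_of('cookie1',im)[:2]: print(n,round(d['p'],2),w(im,d['centre']))
"
```

```text
tcp_pos: [0.6802, -0.0624, 0.2459]
force: [2.5, -0.9, 2.8]
gripper_force: 66.2
hook [ 0.691  -0.0616  0.3254] rel rail_free: x 0.0008 y 0.2222 z 0.0004 heading -176.29 nose_up -56.01 roll -0.04 F [ 2.5 -0.9  2.8] q [-0.18  0.01 -0.79 -0.2   0.2  -0.14] t 73.8
[ 0.0394 -0.0444 -0.0008] 66.19404673576355
scene turner 0.62 [ 0.6916 -0.0412  0.3257] [-0.0733  0.0203 -0.034 ]
scene turner_hook 0.76 [ 0.6934 -0.0613  0.3266] [-0.0744  0.0002 -0.0341]
scene turner_tip 0.57 [ 0.626  -0.0671  0.0566] [ 0.1873 -0.0012  0.0607]
scene turner_grip 0.63 [ 0.6778 -0.0631  0.2421] [ 0.0045 -0.0006  0.0002]
scene 0.75 [ 0.4311 -0.1556  0.0223]
scene 0.5 [ 0.5391 -0.1564  0.0202]
top turner 0.44 [ 0.6793 -0.0635  0.1335] [ 0.0937 -0.001   0.062 ]
top turner_hook 0.61 [ 0.69   -0.0623  0.3253] [-0.0713 -0.0006 -0.0362]
top turner_tip 0.61 [ 0.6258 -0.0668  0.0564] [ 0.1877 -0.0008  0.0607]
top turner_grip 0.54 [ 0.6802 -0.0675  0.2454] [ 0.0006 -0.0051  0.    ]
top 0.54 [ 0.4273 -0.1555  0.0194]
top 0.46 [ 0.5411 -0.1559  0.0239]
wrist turner 0.68 [ 0.68   -0.0607  0.1325] [0.0941 0.0017 0.0633]
wrist turner_hook 0.45 [ 0.6802 -0.0614  0.134 ] [0.0927 0.001  0.0626]
wrist turner_grip 0.58 [ 0.6814 -0.0673  0.2435] [ 0.0015 -0.0049  0.002 ]
```

```bash
python3 -m crank '.3 0 0 0 0 0 0;.3 0 0 0 0 0 0;.4 0 0 0 0 0 0;.5 0 0 0 0 0 0;.6 0 0 0 0 0 0;.6 0 0 0 0 0 0;.6 0 0 0 0 0 0;.6 0 0 0 0 0 0' |grep -E 'tcp|orce:|open'; python3 -c "
from h import *
for n in('scene','top','wrist'):
 im=shot(n)
 if n=='wrist': save(im,'w12.png')
 for l in ('turner','turner_hook','turner_tip','turner_grip'):
  for d in mark_of(l,im)[:1]: print(n,l,round(d['p'],2),w(im,d['centre']))
"
```

```text
tcp_pos: [0.68, -0.0624, 0.2455]
force: [-0.4, 0.1, 0.4]
opening: 0.0509
gripper_force: 0.0
scene turner 0.69 [ 0.7072 -0.0628  0.1337]
scene turner_hook 0.55 [ 0.6909 -0.0576  0.3242]
scene turner_tip 0.23 [ 0.694  -0.0616  0.3263]
scene turner_grip 0.63 [ 0.6878 -0.063   0.2412]
top turner 0.63 [ 0.7009 -0.0634  0.1337]
top turner_hook 0.6 [ 0.6911 -0.0627  0.3242]
top turner_tip 0.62 [ 0.6531 -0.0622  0.0519]
top turner_grip 0.44 [ 0.6875 -0.0641  0.2406]
wrist turner 0.69 [ 0.7093 -0.0604  0.1323]
wrist turner_grip 0.78 [ 0.6937 -0.0658  0.2417]
```

```bash
python3 -m crank '.6 0 0 -.05 0 0 0;.6 0 0 -.1 0 0 0;.6 0 0 -.15 0 0 0;.6 0 0 -.15 0 0 0;.6 0 0 -.2 0 0 0;.6 0 0 -.2 0 0 0;.6 0 0 -.2 0 0 0;.6 0 0 -.2 0 0 0;.6 0 0 -.2 0 0 0;.6 0 0 0 0 0 0' |grep -E 'tcp|orce:|open'; python3 -m crank '.6 0 0 0 0 0 0;.6 0 0 0 0 0 0;.6 0 0 0 0 0 0;.6 0 0 0 0 0 0;.6 0 0 0 0 0 0;.6 0 0 0 0 0 0;.6 0 0 0 0 0 0;.6 0 0 0 0 0 0;.6 0 0 0 0 0 0;.6 0 0 0 0 0 0' >/dev/null; python3 -c "
from h import *
for k in range(3):
 for n in('scene','top','wrist'):
  im=shot(n)
  if n=='wrist': save(im,'w13.png')
  for l in ('turner','turner_hook','turner_tip','turner_grip'):
   for d in mark_of(l,im)[:1]: print(n,l,round(d['p'],2),w(im,d['centre']))
for l in ('cookie1','mug','soap','mill'):
  for n in('scene','top'):
   im=shot(n)
   for d in mark_of(l,im)[:3]: print(n,l,round(d['p'],2),w(im,d['centre']))
print(sensors.read_state()['time_s'])
"
```

```text
tcp_pos: [0.5349, -0.0718, 0.3455]
force: [0.4, -0.9, 0.3]
opening: 0.0512
gripper_force: 0.0
scene turner 0.55 [0.597  0.5149 0.0029]
scene turner_hook 0.61 [ 0.6909 -0.0577  0.3289]
scene turner_tip 0.7 [ 0.6909 -0.0637  0.2441]
scene turner_grip 0.63 [ 0.6895 -0.0611  0.2429]
top turner 0.69 [ 0.7115 -0.0614  0.1333]
top turner_hook 0.78 [ 0.6925 -0.062   0.3261]
top turner_tip 0.64 [ 0.6662 -0.0618  0.0518]
top turner_grip 0.77 [ 0.6881 -0.0651  0.2424]
wrist turner 0.88 [ 0.7068 -0.0604  0.134 ]
wrist turner_hook 0.71 [ 0.6939 -0.0614  0.3267]
wrist turner_tip 0.89 [ 0.6722 -0.0622  0.0498]
wrist turner_grip 0.67 [ 0.6958 -0.0669  0.2394]
scene turner 0.73 [ 0.7111 -0.0585  0.1303]
scene turner_hook 0.51 [ 0.6953 -0.0617  0.3252]
scene turner_tip 0.5 [ 0.6697 -0.0645  0.0477]
scene turner_grip 0.69 [ 0.6906 -0.0637  0.2437]
top turner 0.84 [ 0.7113 -0.0652  0.1341]
top turner_hook 0.73 [ 0.6899 -0.0602  0.3254]
top turner_tip 0.75 [ 0.7056 -0.2842  0.3238]
top turner_grip 0.57 [ 0.6888 -0.064   0.2408]
wrist turner 0.92 [ 0.7077 -0.0572  0.1324]
wrist turner_hook 0.79 [ 0.6932 -
[... 340 characters left out ...]
   0.0499]
top turner_grip 0.87 [ 0.6904 -0.0617  0.244 ]
wrist turner 0.88 [ 0.7081 -0.0612  0.1352]
wrist turner_hook 0.94 [ 0.6903 -0.0627  0.322 ]
wrist turner_tip 0.62 [ 0.6676 -0.0626  0.0476]
wrist turner_grip 0.86 [ 0.6923 -0.0669  0.24  ]
scene cookie1 0.76 [ 0.5439 -0.1533  0.0198]
scene cookie1 0.52 [ 0.4276 -0.1571  0.0203]
top cookie1 0.59 [ 0.4273 -0.1554  0.0224]
top cookie1 0.47 [ 0.5449 -0.1574  0.0259]
scene mug 0.95 [0.7635 0.1614 0.0038]
scene mug 0.32 [ 0.6896 -0.0433  0.3264]
top mug 0.6 [ 0.76    0.1611 -0.0022]
scene soap 0.84 [0.5961 0.5108 0.0023]
top soap 0.82 [0.5985 0.5106 0.0023]
scene mill 0.56 [0.7327 0.3095 0.0012]
top mill 0.71 [ 0.7349  0.3116 -0.0007]
81.3
```

View pics/w13.png

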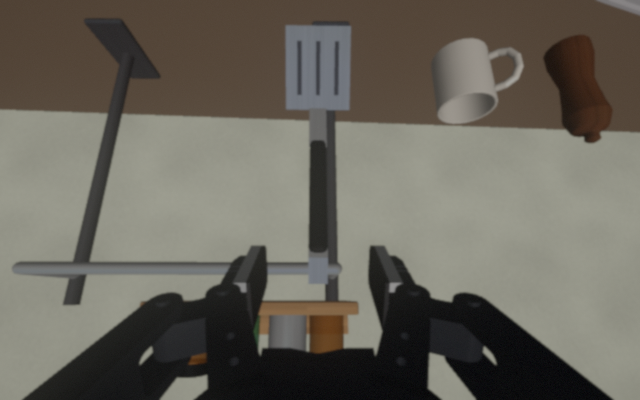

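```bash
python3 -m crank '.6 0 0 -.1 0 0 0;.6 0 0 0 0 0 0;.6 0 0 0 0 0 0;.6 0 0 0 0 0 0;.6 0 0 0 0 0 0;.6 0 0 0 0 0 0;.6 0 0 0 0 0 0;.6 0 0 0 0 0 0;.6 0 0 0 0 0 0;.6 0 0 0 0 0 0' | grep force; python3 -c "
from h import *
print(robot.finish_job())"
```

```text
force: [0.5, -0.1, 0.2]
gripper_force: 0.0
the job is handed in; nothing more can be done
None
```

Both cookies lie flat and side by side on the rack, and the turner hangs at rest at the rail's left end with the mug, soap and mill where they stood; the job is handed in and no verdict came back.

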